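# Shim the low foot of the crepe plate level

## Robot

A 6-joint arm with a two-finger parallel gripper is mounted at the origin on the work surface. World frame = base frame: x ahead of the robot, y to its left, z up, the work surface at z = 0. Lengths are in mm, angles in rad, forces in N, time in s.
With the tool pointing down it reaches from about 325 to 775 mm from the base axis. Payload 9.3 kg.
Tool frame: the origin (TCP) lies between the finger pads; the fingertips stand 14 mm ahead of it and the grasp point (between the pads) lies 5 mm behind it; z points along the fingers, y is the direction in which the jaws open and shut (so a half turn about z gives the same grasp; the last joint's range is limited). The gripper opens to 85 mm and grips with 20 to 120 N. Pads are 22 mm wide; open, the fingers measure 114 mm over their backs; the gripper's body (76 mm by 85 mm) begins 54 mm behind the grasp point. The pads swing forward as they close: fully open they stand 13 mm farther back than shut.
Start: joints at [-1.419, 0.259, 0.021, 1.334, 0, 1.418], TCP at [165.049, -524.648, 245.279] pointing down, gripper open.
Joint ranges: [-3.04, 3.04], [-0.91, 1.82], [-1.04, 1.36], [-1.92, 1.95], [-1.52, 1.45], [-3.14, 3.14]. Speed limits (rad/s): [2.22, 2.22, 2.79, 3.14, 3.14, 3.14].

## Interface

Orientations are given as a rotation vector (axis times angle).
In Python, from cell import arm gives the robot as it stands.
- The arm moves only by the tool apply_moves, never from a script. Its argument "moves" is a list of rows, each an object of numbers: "grip": the opening, from 0 (shut) to 1 (fully open); "dx", "dy", "dz": the shift along the tool's x, y, z normalised to -1 to 1, where 1 is 300 mm; "rx", "ry", "rz": the turn, a rotation vector about the tool's x, y, z normalised to -1 to 1, where 1 is 90 degrees. A call has 1 to 20 rows; each row is the pose to reach, as a shift and turn from the pose commanded when the call began, along the tool's axes at that moment; what a row does not reach only later rows make up. A row lasts 1/12 s, in which the tool goes at most 41.7 mm and 7.16 degrees, less where a joint would pass 70% of its speed; a pose out of reach is approached as far as the arm can. A call with a number of a shift or a turn outside -1 to 1 is refused whole. A call with a gripper value outside its range is refused whole. The fingers move at their own pace and stop on an object; "squeeze" is the grip in N (left out, the last holds). Time passes only in rows, so rows that repeat a pose let the fingers close. It gives the time, the measured TCP pose, the force and the opening at its end, in the units of the state.
- arm.state(): the state, without advancing time (a new reading comes with each control period).
- arm.get_image(name): name is "scene" or "top" or "wrist"; returns the picture (480x640x3 uint8, red, green, blue); there is no depth.
- arm.camera_model(name): a dict with "fx", "fy", "cx", "cy" (pixels), "R" (3x3) and "t" (3): a world point X has camera coordinates R X + t; the wrist camera has in their place "mount" (4x4, takes a point from camera to tool coordinates, whose origin is the TCP and whose axes are the flange's). Camera axes: x right, y down, z forward; pixel columns grow to the right and rows downward; lengths in mm; the calibration is good to about 2 mm. A picture is of the moment at which its call begins: read the wrist's pose just before it. camera_model takes no time and is no camera call.
- arm.close_job(): hands the job in, once; it reports no verdict.
Trained networks look in the newest picture that a camera, given by its name, has taken for a name from the list of things; names that differ only in an ending like _2 or _b are one class to them, and where a whole thing is asked for, a point or a joint stands for the part that bears it (a point fixed in the world has none). Each returns a list of dicts, best first, with "p" (0 to 1); they miss things now and then, are a little off and sometimes report something else, mostly with a low value. They report only what shows in the picture. A call takes as long as a camera call. They do not tell look-alikes from the thing itself.
- arm.outline_of(name, camera): "mask" (480x640 bool, what is visible of it) and "xy" ([column, row] in pixels, amid what is visible of it).
The state is a dict: "clock": time; "joints": joint angles; "joint_velocities": joint speeds; "joint_torque": joint torques, N m; "tcp_pos": TCP position; "tcp_rot": TCP orientation; "wrist_force": force on the tool from outside, world axes, zero at the start; "moment": the same for the moment, N m; "grip_width": opening from 0.0 (shut) to 1.0 (fully open).
Only numpy, scipy, OpenCV 4.12 (cv2) and the standard library are available. Lean on these libraries where they do the work, as an engineer would, in place of code of your own. Each camera call takes 0.05 s, during which the arm holds its last target.

## Task

The round crepe plate stands low at its front left foot, which has seized, so batter runs to that side. Take the blue wedge shim and ease its thin end in under that foot, flat on the bench, until the bubble of the spirit level on the plate sits centred between its two lines; go gently, without ramming the shim or shoving or lifting the plate with the robot. Then let go with the shim left in place, and leave the level and everything else on the bench alone.

Things in the scene. Friction and masses are not known exactly. Their poses are not given: they have to be found in the camera images.
- crepe_plate: Round dark crepe plate, 350 mm across, on a steel base 330 across; 60 high in all, about 3.7 kg, free to slide if shoved. Three domed rubber feet on a 140 mm radius. Base underside 20 mm, plate 48 to 60 mm above the bench. A control box sticks out 30 mm past the rim, 60 degrees round from the low foot (to the robot's right). Origin: centre, on the plane of the feet; z up.
- low_foot (a point): Lowest point of the seized foot, front left under the plate: a rubber dome of 15 mm radius, 140 mm from the plate's centre, 35 mm in from its rim. It is 4 to 7.5 mm too short, stands on the bench at the start and cannot be turned. Lifting it tips the plate about the line through the other two feet, 210 mm away.
- level_mid (a point): Centre of the yellow spirit level (200 x 24 x 42 mm) lying loose on the plate. x along its length; its +x end points away from the low foot (within 0.15 rad), so is the higher end at first. On top, in the middle: a yellow-green vial, a white bubble 16 mm long and two black lines, 1.5 mm clear of the bubble's ends when it is centred.
- bubble (a joint): Reading of the level, as the bubble's angle in rad on an arc of 0.2 m radius (0.01 is 2 mm of bubble travel; 3 times the level's slope along its x). Positive: bubble towards the +x end, the low foot is still too low; 0: centred; negative: the foot is raised too far. It takes about half a second to come to rest.
- shim_mid (a point): Centre of the blue wedge shim, 6 mm above its flat sole: 140 x 40 mm, coated steel, 0.45 kg, friction about 0.3, centre of mass 20 mm towards the butt. x to the thin end, z up. Its top slopes evenly from 1.5 mm thick at the thin end (x = +70 mm) to 22.5 at the butt (x = -70 mm). Sliding it under the loaded foot takes 10 to 20 N; the load does not drive it out.
- shim_toe (a point): Middle of the lower edge of the shim's thin end, 70 mm ahead of its centre along x.
- spice_jar: Bystander: a reddish spice jar, 52 across and 95 high, green cap (mm). Origin under its centre.
- turner: Bystander: a steel turner with a black handle, 280 long, lying flat (mm). Origin under its centre.
- spreader: Bystander: a T-shaped wooden batter spreader, 200 long, 150 across the T, lying flat (mm). Origin under its centre.
- oil_bottle: Bystander: a yellow squeeze bottle, 60 across and 185 high (mm). Origin under its centre.
- pepper_mill: Bystander: a dark wooden pepper mill, 54 across and 150 high (mm). Origin under its centre.
- steel_bowl: Bystander: a small steel bowl, 90 across and 45 high (mm). Origin under its centre.
- timer: Bystander: a white kitchen timer, 30 x 70 x 60 (mm). Origin under its centre.
- shim: The same blue wedge shim as a whole; origin on its sole under its centre, axes as for its centre.
- level: The same spirit level as a whole; origin under its centre.
Things that resemble listed ones, but are neither listed nor needed, are in the scene too. Of the things that look like the level, the larger one is meant.

How it is judged:
By the outcome, as a careful person would: the job done as asked, in the order asked, and still so for the second after the job is handed in, with the robot touching nothing.
It also fails if it takes over 58 s, if anything falls off the work surface, if the arm or the gripper's body presses on something with over 40 N, if the wrist force passes 120 N, or if a joint passes its speed limit or range.

## Working session

There is one attempt and no reset: what is moved stays moved. The work goes in short steps, Python scripts to look and compute and a tool call to move; the robot and the scene stay as the last step left them, time stands still between calls to the robot, and variables do not carry over. Pictures are saved under pics/ and viewed, and the job is handed in when it is done.

Besides the shell and the picture viewer there is one more tool, called after "Emit:" by a JSON object that holds its "method" and its "body", one argument or row to a line. apply_moves: Moves the arm, as the interface text tells. Scaled input: -1 to 1 covers 300 mm each way for a shift and 90 degrees each way for a turn. Its arguments: {"type":"object","properties":{"moves":{"type":"array"},"squeeze":{"type":"number"}},"required":["moves"]}

```bash
mkdir -p pics; ls; python3 - <<'E'
from cell import arm
import cv2,numpy as np
s=arm.state();print(s)
for n in("scene","top","wrist"):
    im=arm.get_image(n);cv2.imwrite(f"pics/{n}0.png",im[:,:,::-1])
    print(n,arm.camera_model(n))
E
```

```text
pics
{'clock': 0.0, 'joints': array([-1.41857752e+00,  2.59232076e-01,  2.07421109e-02,  1.33371938e+00,
        1.48659511e-05,  1.41817114e+00]), 'joint_velocities': array([-0.00120746,  0.00019241,  0.00015271,  0.00071714, -0.00063286,
        0.00038857]), 'joint_torque': array([-1.03117607e-04, -5.55643773e+01,  3.44528782e+01,  1.38948651e-02,
       -2.09516884e-04,  5.75499456e-06]), 'tcp_pos': array([ 165.02389588, -524.37311322,  244.63676366]), 'tcp_rot': array([-3.10377315e+00, -4.76781286e-01, -2.37916674e-05]), 'wrist_force': array([-0.586826  ,  0.59752081, -0.13270878]), 'moment': array([-0.0200987 , -0.05102748, -0.00376116]), 'grip_width': 1.0015839858523898}
scene {'fx': 519.1351721090285, 'fy': 519.1351721090285, 'cx': 312.450188551191, 'cy': 241.85349947789305, 'R': array([[ 0.85868348,  0.51246605,  0.00642053],
       [ 0.42114046, -0.69840911, -0.57867557],
       [-0.29206743,  0.4996031 , -0.81553256]]), 't': array([-425.82803602, -185.38814082, 1705.0787583 ])}
top {'fx': 457.9298476502064, 'fy': 457.9298476502064, 'cx': 323.5668017734262, 'cy': 237.87554880974255, 'R': array([[-0.01661076, -0.9996283 , -0.02161808],
       [-0.99880585,  0.01758286, -0.04558207],
       [ 0.04594523,  0.02083511, -0.99872666]]), 't': array([   2.25957785,  484.26221665, 1132.39538992])}
wrist {'fx': 415.7126113793813, 'fy': 415.7126113793813, 'cx': 314.54040548487615, 'cy': 237.88715747335507, 'mount': array([[ 9.21136724e-04, -9.48341704e-01, -3.17249372e-01,
         8.20177997e+01],
       [ 9.99999534e-01,  9.64909858e-04,  1.91396324e-05,
         1.04252433e+00],
       [ 2.87966135e-04, -3.17249242e-01,  9.48342151e-01,
        -1.29271702e+02],
       [ 0.00000000e+00,  0.00000000e+00,  0.00000000e+00,
         1.00000000e+00]])}
```

View pics/scene0.png

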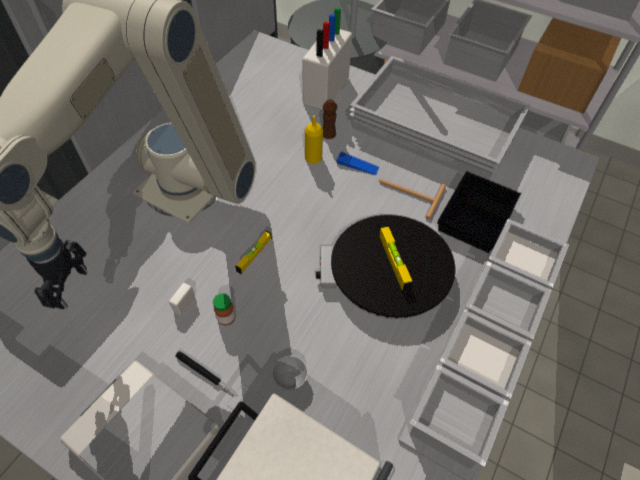

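View pics/top0.png

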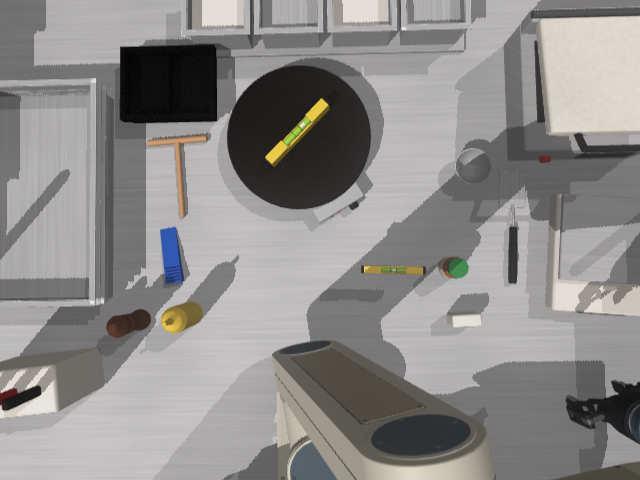

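View pics/wrist0.png

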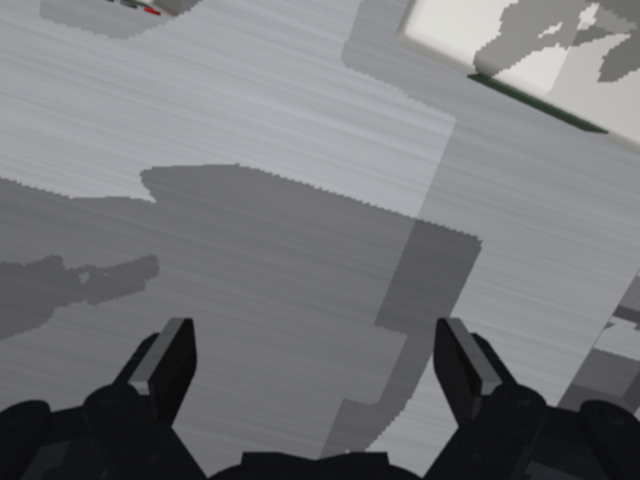

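```bash
cat > h.py <<'E'
from cell import arm
import cv2,numpy as np
from scipy.spatial.transform import Rotation as Ro
def cam(n,s=None):
    m=arm.camera_model(n);K=np.array([[m['fx'],0,m['cx']],[0,m['fy'],m['cy']],[0,0,1]])
    if 'R' in m: return K,np.array(m['R']),np.array(m['t'])
    s=s or arm.state();T=np.eye(4);T[:3,:3]=Ro.from_rotvec(s['tcp_rot']).as_matrix();T[:3,3]=s['tcp_pos']
    W=np.linalg.inv(T@m['mount']);return K,W[:3,:3],W[:3,3]
def toworld(c,px,z):
    K,R,t=c;px=np.atleast_2d(px).astype(float);d=(R.T@np.linalg.inv(K)@np.c_[px,np.ones(len(px))].T).T
    o=-R.T@t;return o+d*((z-o[2])/d[:,2])[:,None]
def topx(c,X):
    K,R,t=c;p=(K@(R@np.atleast_2d(X).T+t[:,None])).T;return p[:,:2]/p[:,2:]
def rect(mask,c,z):
    ys,xs=np.nonzero(mask);w=toworld(c,np.c_[xs,ys],z)[:,:2].astype(np.float32);return w,cv2.minAreaRect(w)
E
python3 - <<'E'
from h import *
for cn in("top","scene"):
  arm.get_image(cn);c=cam(cn)
  for n,z in(("shim",10),("level",90),("crepe_plate",60),("bubble",100),("level_mid",100),("turner",0),("spreader",5)):
    for o in arm.outline_of(n,cn)[:3]:
        w,r=rect(o['mask'],c,z);(cx,cy),rad=cv2.minEnclosingCircle(w)
        print(cn,n,round(o['p'],2),o['xy'],o['mask'].sum(),'rect',np.round(r[0],1),np.round(r[1],1),round(r[2],1),'circ',round(cx,1),round(cy,1),round(rad,1))
im=cv2.imread('pics/top0.png');a=cv2.resize(im[60:300,130:400],None,fx=2.9,fy=2.5,interpolation=cv2.INTER_CUBIC)
cv2.imwrite('pics/c1.png',a)
im=cv2.imread('pics/scene0.png');a=cv2.resize(im[130:330,310:470],None,fx=3,fy=3,interpolation=cv2.INTER_CUBIC)
cv2.imwrite('pics/c2.png',a)
E
```

```text
top shim 0.79 [172.1, 256.7] 929 rect [448.9 377.9] [138.8  46.6] 7.2 circ 448.2 379.4 70.8
top level 0.7 [392.5, 269.2] 492 rect [ 405.8 -166.8] [147.4  18.4] 89.1 circ 405.5 -166.8 73.9
top level 0.68 [298.2, 131.6] 1140 rect [732.4  49.3] [ 32.6 207.5] 45.6 circ 734.7 51.7 104.2
top crepe_plate 0.62 [304.3, 138.4] 15988 rect [726.5  41. ] [367.5 352.1] 69.0 circ 711.9 34.8 198.8
top level_mid 0.89 [297.6, 131.1] 1139 rect [729.   48.4] [ 32.9 205.2] 45.4 circ 728.6 48.6 103.0
top level_mid 0.62 [394.5, 268.7] 522 rect [ 405.1 -165.4] [150.6  18.9] 88.0 circ 404.9 -165.4 75.4
top turner 0.95 [512.0, 195.7] 1519 rect [ 505.9 -476.3] [ 67.3 278.8] 87.9 circ 506.9 -476.0 140.5
top spreader 0.95 [180.6, 148.2] 803 rect [672.7 333.2] [215.1 143.4] 24.3 circ 660.3 359.8 114.3
top spreader 0.42 [170.9, 252.1] 922 rect [448.8 380.9] [138.9  45.9] 8.9 circ 448.9 377.9 70.2
scene shim 0.72 [355.0, 161.7] 465 rect [447.4 378.3] [146.1  56.6] 6.2 circ 447.9 379.0 74.8
scene level 0.91 [394.5, 260.6] 861 rect [733.6  44.4] [ 39.9 224.6] 45.8 circ 732.5 43.4 112.4
scene level 0.68 [252.9, 250.0] 467 rect [ 390.  -142.1] [157.   33.2] 88.5 circ 391.6 -142.0 78.8
scene level 0.19 [293.7, 373.7] 1007 rect [ 661.2 -385.4] [86.1 84.2] 77.0 circ 662.4 -384.8 45.0
scene crepe_plate 0.6 [388.3, 267.5] 9796 rect [719.3  44.3] [351.6 365.9] 87.0 circ 714.1 29.2 198.3
scene level_mid 0.8 [254.3, 250.9] 496 rect [ 392.6 -147.8] [157.   33.2] 89.4 circ 395.1 -147.9 78.7
scene level_mid 0.73 [395.3, 261.0] 780 rect [734.7  37.6] [ 38. 219.] 46.4 circ 737.2 40.2 109.7
scene turner 0.95 [237.8, 392.5] 1026 rect [ 495.9 -476.9] [ 64.8 273.6] 87.9 circ 496.9 -479.6 138.0
scene spreader 0.87 [420.4, 192.6] 396 rect [670.9 334.6] [206.6 140.9] 24.4 circ 659.1 359.7 110.7
```

View pics/c1.png

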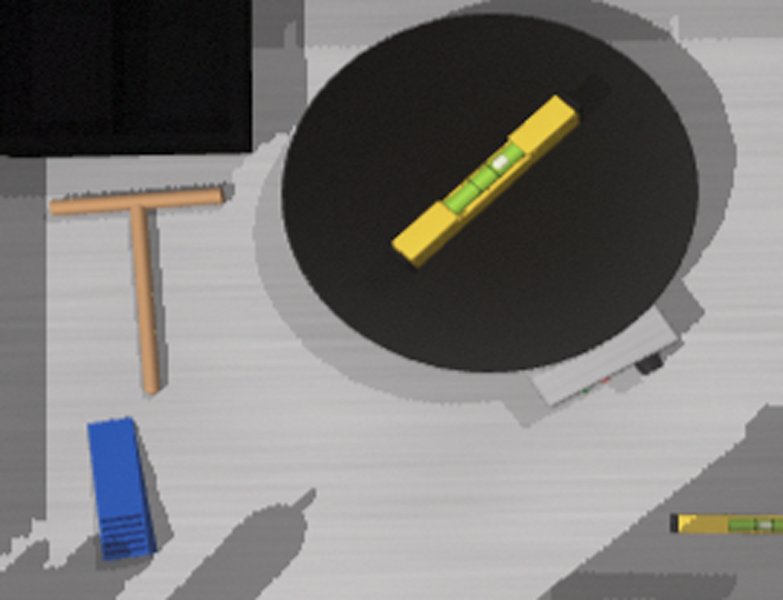

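View pics/c2.png

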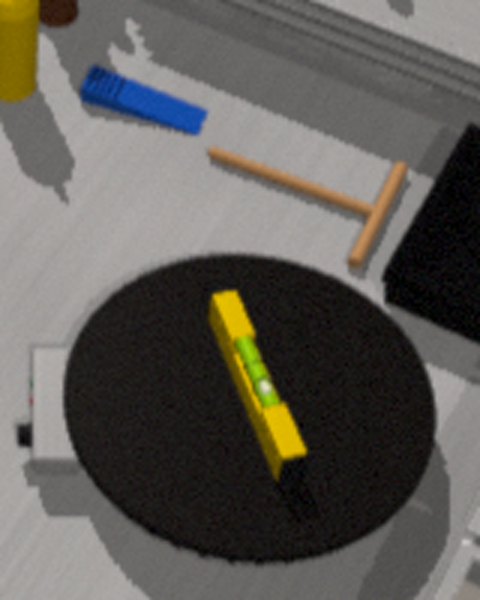

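```bash
python3 - <<'E'
from h import *
from scipy.optimize import least_squares
im=cv2.imread('pics/top0.png');c=cam('top')
g=im.max(axis=2);m=((g<70)).astype(np.uint8);m[:, :218]=0
m[im[:,:,2]>90]=0
n,l,st,ce=cv2.connectedComponentsWithStats(m);k=l[185,270];pm=(l==k).astype(np.uint8)
cn=max(cv2.findContours(pm,0,1)[0],key=cv2.contourArea)[:,0]
w=toworld(c,cn,57)[:,:2]
f=lambda p:np.hypot(w[:,0]-p[0],w[:,1]-p[1])-p[2]
r=least_squares(f,[720,40,175],loss='soft_l1',f_scale=1.);print('plate',r.x,np.abs(r.fun).mean())
C=r.x[:2]
# box corners
full=lambda u,v:(130+u/2.9,60+v/2.5)
for z in(30,45):
  P=toworld(c,[full(550,405),full(683,340),full(530,378),full(655,308)],z)[:,:2];print(z,np.round(P,1))
  for a,b in((0,1),(2,3)):
    d=P[b]-P[a];print('normal',np.degrees(np.arctan2(d[1],d[0]))%180+90)
  mid=(P[0]+P[1])/2-C;print('dir',np.degrees(np.arctan2(mid[1],mid[0]))%360,np.hypot(*mid))
# level top end corners from crop
big=cv2.resize(im[90:175,250:340],None,fx=8,fy=7,interpolation=cv2.INTER_CUBIC);cv2.imwrite('pics/lv.png',big)
big=cv2.resize(im[180:235,300:380],None,fx=8,fy=8,interpolation=cv2.INTER_CUBIC);cv2.imwrite('pics/bx.png',big)
E
```

```text
plate [730.05873133  50.01156295 173.62231346] 0.8997111879693213
30 [[ 522.6    2.6]
 [ 584.7 -111.4]
 [ 549.6   19.1]
 [ 616.9  -88.3]]
normal 208.58197548086952
normal 212.06095385797929
dir 210.6243797764783 204.99622606722988
45 [[ 521.4    2.1]
 [ 582.6 -110.3]
 [ 548.    18.5]
 [ 614.4  -87.5]]
normal 208.58197548086952
normal 212.0609538579793
dir 210.31540683233513 206.2338249085406
```

View pics/lv.png

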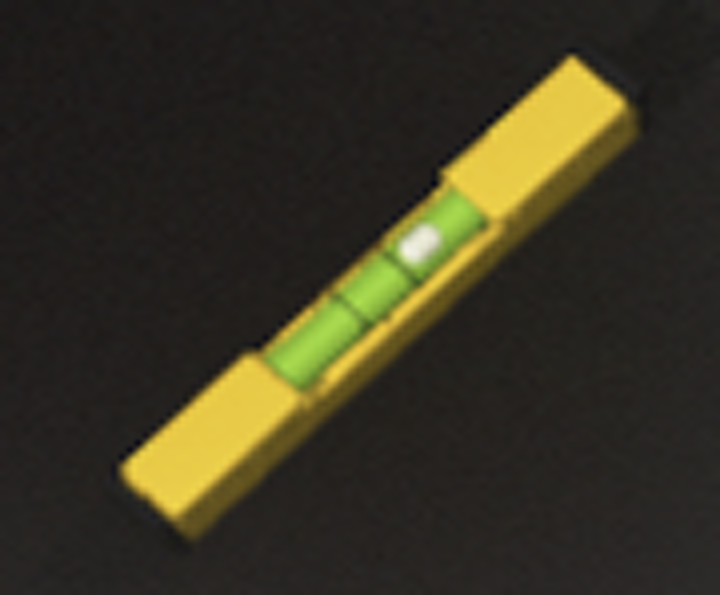

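View pics/bx.png

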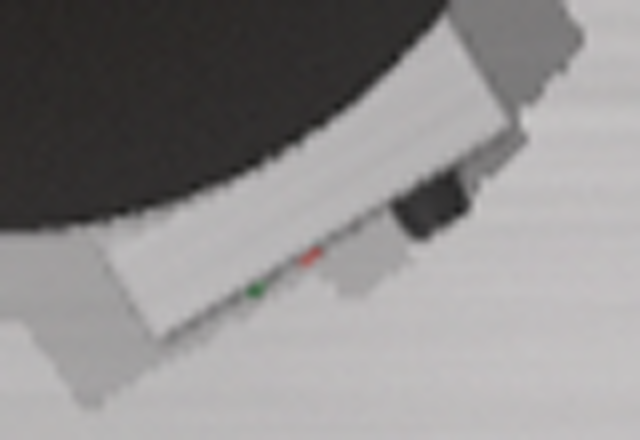

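```bash
cat >> h.py <<'E'
def down(yaw): # tool z down, tool x at yaw deg
    a=np.radians(yaw);x=np.array([np.cos(a),np.sin(a),0]);z=np.array([0,0,-1.]);return np.c_[x,np.cross(z,x),z]
def pitched(az,dep): # tool z heading az deg, depressed dep deg; tool x down/back
    a,d=np.radians([az,dep]);h=np.array([np.cos(a),np.sin(a),0]);u=np.array([0,0,1.])
    z=h*np.cos(d)-u*np.sin(d);x=-h*np.sin(d)-u*np.cos(d);return np.c_[x,np.cross(z,x),z]
def plan(p,R,p0=None,R0=None):
    s=arm.state()
    p0=s['tcp_pos'] if p0 is None else np.array(p0);R0=Ro.from_rotvec(s['tcp_rot']).as_matrix() if R0 is None else R0
    d=R0.T@(np.array(p)-p0)/300;r=Ro.from_matrix(R0.T@R).as_rotvec()/(np.pi/2)
    print('d',np.round(d,4),'r',np.round(r,4),'mm',np.linalg.norm(d)*300,'deg',np.linalg.norm(r)*90)
E
python3 - <<'E'
from h import *
R1=down(100);p1=[430,60,270]
plan(p1,R1)
plan([506,206,114],pitched(-36,46),p1,R1)
E
```

```text
d [ 1.4273 -1.594  -0.0824] r [ 0.     0.    -0.917] mm 642.3570317562177 deg 82.53434063312949
d [0.4353 0.334  0.52  ] r [-0.1875 -0.4642 -0.4642] mm 226.77742392045997 deg 61.440921034036315
```

Emit:
{"method": "apply_moves", "body": {
  "moves": [
    {"dx": 0.72, "dy": -0.8, "dz": -0.04, "rz": -0.46, "grip": 1},
    {"dx": 0.72, "dy": -0.8, "dz": -0.04, "rz": -0.46, "grip": 1},
    {"dx": 0.72, "dy": -0.8, "dz": -0.04, "rz": -0.46, "grip": 1},
    {"dx": 0.72, "dy": -0.8, "dz": -0.04, "rz": -0.46, "grip": 1},
    {"dx": 0.72, "dy": -0.8, "dz": -0.04, "rz": -0.46, "grip": 1},
    {"dx": 0.72, "dy": -0.8, "dz": -0.04, "rz": -0.46, "grip": 1},
    {"dx": 0.72, "dy": -0.8, "dz": -0.04, "rz": -0.46, "grip": 1},
    {"dx": 0.72, "dy": -0.8, "dz": -0.04, "rz": -0.46, "grip": 1},
    {"dx": 0.72, "dy": -0.8, "dz": -0.04, "rz": -0.46, "grip": 1}
  ]
}}

```text
invalid input at $.moves[0]: expected keys grip, dx, dy, dz, rx, ry, rz
```

```bash
python3 - <<'E'
from h import *
print(arm.state()['joints'],arm.state()['clock'],arm.state()['tcp_pos'])
plan([470,120,270],down(110))
plan([506,206,114],pitched(-36,46))
E
```

```text
[-1.41857412e+00  2.58595240e-01  2.14999174e-02  1.33365510e+00
  3.08085226e-05  1.41818527e+00] 0.95 [ 165.07410286 -524.6587125   245.2812791 ]
d [ 1.6145 -1.7447 -0.0824] r [ 0.      0.     -1.0282] mm 713.5654654750098 deg 92.53434062512356
d [ 1.815  -1.9822  0.4375] r [-0.5345 -0.2692 -1.3231] mm 816.9010929991458 deg 130.69896966319794
```

All keys are required.

Emit:
{"method": "apply_moves", "body": {
  "moves": [
    {"dx": 0.72, "dy": -0.8, "dz": -0.04, "rx": 0, "ry": 0, "rz": -0.5, "grip": 1},
    {"dx": 0.72, "dy": -0.8, "dz": -0.04, "rx": 0, "ry": 0, "rz": -0.5, "grip": 1},
    {"dx": 0.72, "dy": -0.8, "dz": -0.04, "rx": 0, "ry": 0, "rz": -0.5, "grip": 1},
    {"dx": 0.72, "dy": -0.8, "dz": -0.04, "rx": 0, "ry": 0, "rz": -0.5, "grip": 1},
    {"dx": 0.72, "dy": -0.8, "dz": -0.04, "rx": 0, "ry": 0, "rz": -0.5, "grip": 1},
    {"dx": 0.72, "dy": -0.8, "dz": -0.04, "rx": 0, "ry": 0, "rz": -0.5, "grip": 1},
    {"dx": 0.72, "dy": -0.8, "dz": -0.04, "rx": 0, "ry": 0, "rz": -0.5, "grip": 1},
    {"dx": 0.72, "dy": -0.8, "dz": -0.04, "rx": 0, "ry": 0, "rz": -0.5, "grip": 1}
  ]
}}

```text
clock: 1.62
tcp_pos: [299.4, -228.2, 257.7]
tcp_rot: [2.683, 1.633, 0.001]
wrist_force: [0.2, -1.0, 0.7]
grip_width: 1.0
```

```bash
python3 - <<'E'
from h import *
print(arm.state()['joints'],arm.state()['clock'],arm.state()['tcp_pos'])
plan([450,140,240],down(110))
plan([506,206,114],pitched(-36,46))
E
```

```text
[-8.75626756e-01 -4.48914272e-02 -2.98375005e-01  1.31667519e+00
  3.86407347e-04  1.17271498e+00] 1.6167 [ 299.35592498 -228.22306798  257.6804949 ]
d [ 1.3209 -0.1182  0.059 ] r [ 5.000e-04  1.000e-04 -5.262e-01] mm 398.2392057959974 deg 47.361347607314684
d [ 1.602  -0.0538  0.4791] r [-0.3454 -0.4021 -0.8562] mm 501.89195164162294 deg 90.63002815950526
```

Emit:
{"method": "apply_moves", "body": {
  "moves": [
    {"dx": 0.98, "dy": -0.05, "dz": 0.05, "rx": 0, "ry": 0, "rz": -0.55, "grip": 1},
    {"dx": 0.98, "dy": -0.05, "dz": 0.05, "rx": 0, "ry": 0, "rz": -0.55, "grip": 1},
    {"dx": 0.98, "dy": -0.05, "dz": 0.05, "rx": 0, "ry": 0, "rz": -0.55, "grip": 1},
    {"dx": 0.98, "dy": -0.05, "dz": 0.05, "rx": 0, "ry": 0, "rz": -0.55, "grip": 1},
    {"dx": 0.98, "dy": -0.05, "dz": 0.05, "rx": 0, "ry": 0, "rz": -0.55, "grip": 1},
    {"dx": 0.98, "dy": -0.05, "dz": 0.05, "rx": 0, "ry": 0, "rz": -0.55, "grip": 1},
    {"dx": 0.98, "dy": -0.05, "dz": 0.05, "rx": 0, "ry": 0, "rz": -0.55, "grip": 1},
    {"dx": 0.98, "dy": -0.05, "dz": 0.05, "rx": 0, "ry": 0, "rz": -0.55, "grip": 1},
    {"dx": 0.98, "dy": -0.05, "dz": 0.05, "rx": 0, "ry": 0, "rz": -0.55, "grip": 1}
  ]
}}

```text
clock: 2.37
tcp_pos: [422.0, 38.9, 242.0]
tcp_rot: [-1.751, -2.608, 0.0]
wrist_force: [-1.1, 0.7, 0.3]
grip_width: 1.001
```

```bash
python3 - <<'E'
from h import *
print(arm.state()['joints'],arm.state()['clock'],arm.state()['tcp_pos'])
plan([506,206,114],pitched(-36,46))
plan([480,225,120],pitched(-36,50))
E
```

```text
[-1.06582671e-01  4.42489422e-02 -2.49352704e-01  1.27778921e+00
  6.39303389e-05  1.07594517e+00] 2.3667 [421.99153163  38.94707532 241.99253249]
d [0.4092 0.4702 0.4265] r [-0.1356 -0.4764 -0.3351] mm 226.59697873937222 deg 53.81787797774206
d [0.5007 0.414  0.4066] r [-0.1233 -0.4331 -0.3382] mm 229.91922748359735 deg 50.68481009994651
```

Emit:
{"method": "apply_moves", "body": {
  "moves": [
    {"dx": 0.41, "dy": 0.47, "dz": 0.42, "rx": -0.135, "ry": -0.475, "rz": -0.335, "grip": 1},
    {"dx": 0.41, "dy": 0.47, "dz": 0.42, "rx": -0.135, "ry": -0.475, "rz": -0.335, "grip": 1},
    {"dx": 0.41, "dy": 0.47, "dz": 0.42, "rx": -0.135, "ry": -0.475, "rz": -0.335, "grip": 1},
    {"dx": 0.41, "dy": 0.47, "dz": 0.42, "rx": -0.135, "ry": -0.475, "rz": -0.335, "grip": 1},
    {"dx": 0.41, "dy": 0.47, "dz": 0.42, "rx": -0.135, "ry": -0.475, "rz": -0.335, "grip": 1},
    {"dx": 0.41, "dy": 0.47, "dz": 0.42, "rx": -0.135, "ry": -0.475, "rz": -0.335, "grip": 1},
    {"dx": 0.41, "dy": 0.47, "dz": 0.42, "rx": -0.135, "ry": -0.475, "rz": -0.335, "grip": 1},
    {"dx": 0.41, "dy": 0.47, "dz": 0.42, "rx": -0.135, "ry": -0.475, "rz": -0.335, "grip": 1},
    {"dx": 0.41, "dy": 0.47, "dz": 0.42, "rx": -0.135, "ry": -0.475, "rz": -0.335, "grip": 1},
    {"dx": 0.41, "dy": 0.47, "dz": 0.42, "rx": -0.135, "ry": -0.475, "rz": -0.335, "grip": 1}
  ]
}}

```text
clock: 3.2
tcp_pos: [506.3, 202.5, 116.1]
tcp_rot: [0.75, 2.278, -0.302]
wrist_force: [-0.0, -0.2, -0.0]
grip_width: 1.001
```

```bash
python3 - <<'E'
from h import *
s=arm.state();print(s['joints'],s['clock'],s['tcp_pos'])
im=arm.get_image('wrist');np.save('w1.npy',np.r_[s['tcp_pos'],s['tcp_rot']])
cv2.imwrite('pics/w1.png',im[:,:,::-1])
for n in('low_foot','crepe_plate'):
  for o in arm.outline_of(n,'wrist')[:3]: print(n,o['p'],o['xy'],o['mask'].sum())
cv2.imwrite('pics/w1r.png',cv2.rotate(im[:,:,::-1],cv2.ROTATE_180))
E
```

```text
[ 0.55968675  0.25146838 -0.59565444  0.38603648 -0.69982413  1.07173732] 3.2 [506.26581368 202.48825023 116.1338809 ]
crepe_plate 0.94 [300.1, 299.2] 41492
```

View pics/w1r.png

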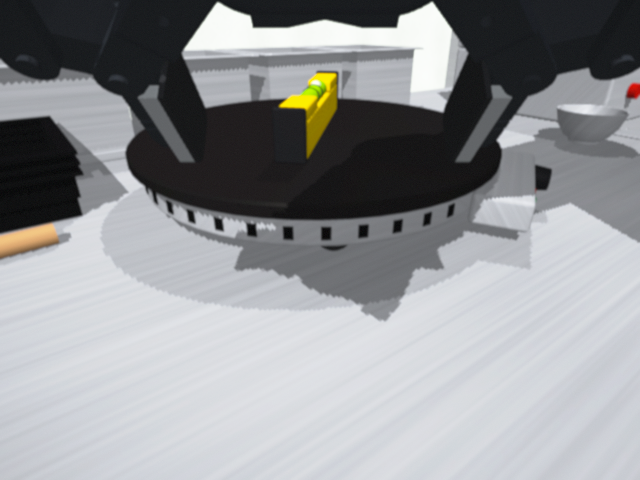

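```bash
python3 - <<'E'
from h import *
im=cv2.imread('pics/w1r.png');cv2.imwrite('pics/f.png',cv2.resize(im[225:265,280:390],None,fx=7,fy=7,interpolation=cv2.INTER_CUBIC))
v=np.load('w1.npy');c=cam('wrist',dict(tcp_pos=v[:3],tcp_rot=v[3:]))
for z in(0,5):
 p=toworld(c,[[639-334,479-249]],z)[0];d=p[:2]-[730,50];print(z,p,np.hypot(*d),np.degrees(np.arctan2(d[1],d[0])))
for a in(136,140,145,150):
 q=np.array([730+140*np.cos(np.radians(a)),50+140*np.sin(np.radians(a)),0]);u=topx(c,q)[0];print(a,q,639-u[0],479-u[1])
E
```

```text
0 [607.95864054 118.2682033    0.        ] 139.83790973792085 150.77797053518086
5 [600.77157868 123.86117792   5.        ] 148.84709765881976 150.24964905752964
136 [629.29242795 147.25217186   0.        ] 286.9444563165875 249.03676106452926
140 [622.75377796 139.99026536   0.        ] 299.5943095233063 249.63361373321214
145 [615.3187138  130.30070109   0.        ] 315.5974073599486 249.77565785918708
150 [608.75644347 120.           0.        ] 331.5662250137426 249.2439399994507
```

View pics/f.png

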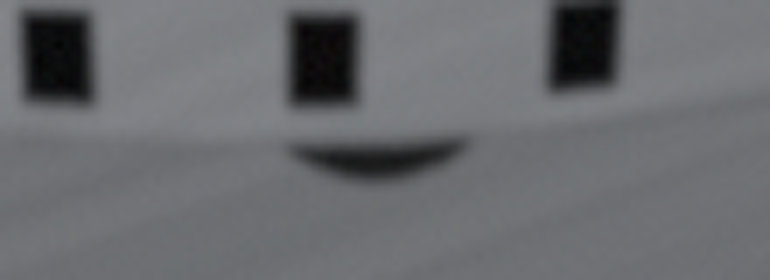

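```bash
python3 - <<'E'
from h import *
im=arm.get_image('top');cv2.imwrite('pics/top1.png',im[:,:,::-1]);c=cam('top')
for n in('oil_bottle','pepper_mill','shim'):
  o=arm.outline_of(n,'top')[0];print(n,o['p'],o['xy']);w,r=rect(o['mask'],c,0 if n!='shim' else 11);print(r, w.min(0),w.max(0))
# shim edges
b=im.astype(int);m=((b[:,:,2]-b[:,:,0])>60).astype(np.uint8);m[:, :150]=0;m[:,200:]=0;m[:220]=0;m[300:]=0
w,r=rect(m,c,8);print('color',r,m.sum());pc=np.cov(w.T);e=np.linalg.eigh(pc)[1][:,1];print(w.mean(0),np.degrees(np.arctan2(e[1],e[0])))
cv2.imwrite('pics/sh.png',cv2.resize(im[220:340,100:220,::-1],None,fx=5,fy=5,interpolation=cv2.INTER_CUBIC))
E
```

```text
oil_bottle 0.63 [184.4, 312.3]
((296.6474304199219, 348.78546142578125), (63.10755157470703, 92.00122833251953), 25.583824157714844) [251.85901 303.31735] [331.44382 384.51376]
pepper_mill 0.73 [463.0, 318.3]
((278.1031188964844, -351.3884582519531), (84.11348724365234, 37.02638626098633), 89.22821807861328) [ 259.49554 -393.49072] [ 296.8761 -309.2523]
shim 0.56 [168.7, 238.0]
((478.69073486328125, 381.7643737792969), (83.06539916992188, 43.03125), 6.356447696685791) [435.6487 360.0558] [520.9307  405.64517]
color ((476.90313720703125, 383.89337158203125), (79.60462188720703, 42.593101501464844), 8.051301002502441) 458
[480.2722  385.36832] 177.57240854967526
```

View pics/sh.png

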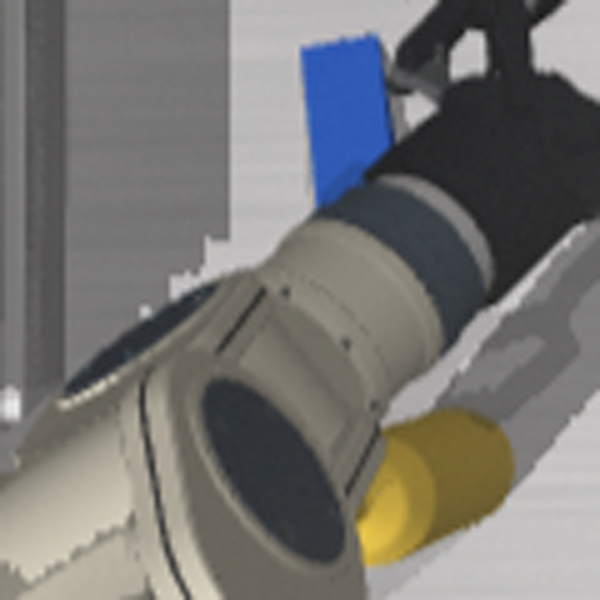

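```bash
python3 - <<'E'
from h import *
plan([452,378,150],down(187.5))
E
```

```text
d [ 0.2794  0.3606 -0.4216] r [-0.186   0.4635 -0.4635] mm 186.35114946737608 deg 61.318293975381366
```

Emit:
{"method": "apply_moves", "body": {
  "moves": [
    {"dx": 0.28, "dy": 0.36, "dz": -0.42, "rx": -0.186, "ry": 0.4635, "rz": -0.4635, "grip": 1},
    {"dx": 0.28, "dy": 0.36, "dz": -0.42, "rx": -0.186, "ry": 0.4635, "rz": -0.4635, "grip": 1},
    {"dx": 0.28, "dy": 0.36, "dz": -0.42, "rx": -0.186, "ry": 0.4635, "rz": -0.4635, "grip": 1},
    {"dx": 0.28, "dy": 0.36, "dz": -0.42, "rx": -0.186, "ry": 0.4635, "rz": -0.4635, "grip": 1},
    {"dx": 0.28, "dy": 0.36, "dz": -0.42, "rx": -0.186, "ry": 0.4635, "rz": -0.4635, "grip": 1},
    {"dx": 0.28, "dy": 0.36, "dz": -0.42, "rx": -0.186, "ry": 0.4635, "rz": -0.4635, "grip": 1},
    {"dx": 0.28, "dy": 0.36, "dz": -0.42, "rx": -0.186, "ry": 0.4635, "rz": -0.4635, "grip": 1},
    {"dx": 0.28, "dy": 0.36, "dz": -0.42, "rx": -0.186, "ry": 0.4635, "rz": -0.4635, "grip": 1},
    {"dx": 0.28, "dy": 0.36, "dz": -0.42, "rx": -0.186, "ry": 0.4635, "rz": -0.4635, "grip": 1},
    {"dx": 0.28, "dy": 0.36, "dz": -0.42, "rx": -0.186, "ry": 0.4635, "rz": -0.4635, "grip": 1}
  ]
}}

```text
clock: 4.38
tcp_pos: [453.1, 377.4, 148.7]
tcp_rot: [0.207, -3.132, 0.0]
wrist_force: [0.8, 0.2, -0.0]
grip_width: 0.999
```

```bash
python3 - <<'E'
from h import *
s=arm.state();print(s['joints'],s['clock'],s['tcp_pos'],s['wrist_force'])
im=arm.get_image('wrist');cv2.imwrite('pics/w2.png',im[:,:,::-1]);c=cam('wrist',s)
for o in arm.outline_of('shim','wrist')[:2]:
  w,r=rect(o['mask'],c,6);print(o['p'],o['xy'],r)
b=im.astype(int);m=((b[:,:,2]-b[:,:,0])>60).astype(np.uint8);w,r=rect(m,c,0);print(r)
cs=cv2.approxPolyDP(max(cv2.findContours(m,0,1)[0],key=cv2.contourArea),6,True)[:,0];print(cs.tolist());print(toworld(c,cs,0).round(1).tolist(),toworld(c,cs,22).round(1).tolist())
im=arm.get_image('scene');cv2.imwrite('pics/s2.png',im[:,:,::-1])
plan([452,378,60],down(187.5))
E
```

```text
[ 0.55165756  0.36944422 -0.06648895  1.13731815  0.00124693  0.41994471] 4.3833 [453.11785777 377.41593682 148.70429371] [ 0.84621287  0.1643836  -0.03728033]
0.6 [317.1, 200.6] ((446.0107727050781, 377.19879150390625), (138.15469360351562, 43.65253448486328), 9.095762252807617)
((448.286865234375, 377.772705078125), (140.96527099609375, 43.43441390991211), 9.409732818603516)
[[347, 109], [281, 111], [293, 307], [346, 304]]
[[375.9, 387.3, 0.0], [382.7, 345.6, 0.0], [520.7, 369.4, 0.0], [513.0, 408.3, 0.0]] [[375.7, 385.6, 22.0], [381.9, 347.2, 22.0], [509.0, 369.1, 22.0], [502.0, 404.9, 22.0]]
d [-0.0026  0.0005  0.2954] r [-0.0012  0.0002 -0.0005] mm 88.63357832909155 deg 0.11250473267543967
```

View pics/w2.png

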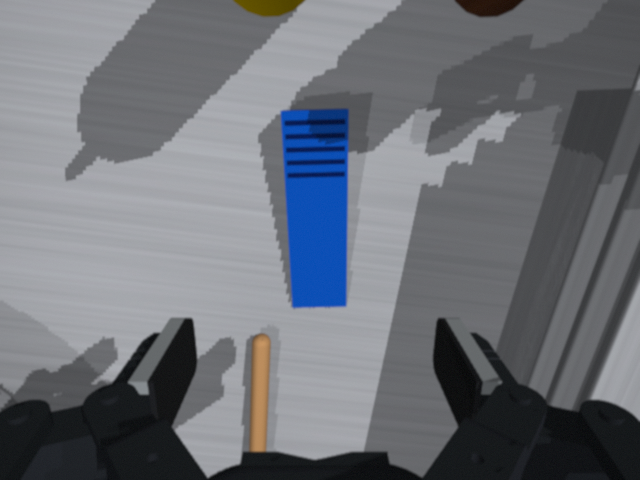

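View pics/s2.png

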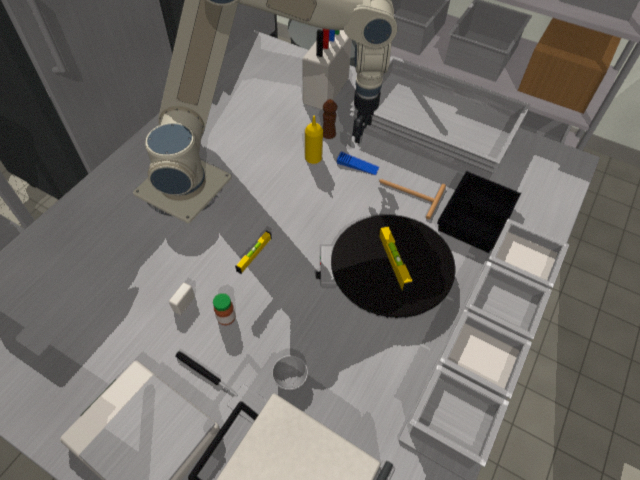

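```bash
python3 - <<'E'
from h import *
plan([451,378.2,15],down(189.2))
E
```

```text
d [0.0006 0.0019 0.4454] r [-0.0012  0.0002 -0.0193] mm 133.63027342304144 deg 1.7437553864356825
```

Emit:
{"method": "apply_moves", "body": {
  "moves": [
    {"dx": 0, "dy": 0.002, "dz": 0.1, "rx": 0, "ry": 0, "rz": -0.019, "grip": 1},
    {"dx": 0, "dy": 0.002, "dz": 0.2, "rx": 0, "ry": 0, "rz": -0.019, "grip": 1},
    {"dx": 0, "dy": 0.002, "dz": 0.3, "rx": 0, "ry": 0, "rz": -0.019, "grip": 1},
    {"dx": 0, "dy": 0.002, "dz": 0.38, "rx": 0, "ry": 0, "rz": -0.019, "grip": 1},
    {"dx": 0, "dy": 0.002, "dz": 0.42, "rx": 0, "ry": 0, "rz": -0.019, "grip": 1},
    {"dx": 0, "dy": 0.002, "dz": 0.44, "rx": 0, "ry": 0, "rz": -0.019, "grip": 1},
    {"dx": 0, "dy": 0.002, "dz": 0.445, "rx": 0, "ry": 0, "rz": -0.019, "grip": 1},
    {"dx": 0, "dy": 0.002, "dz": 0.445, "rx": 0, "ry": 0, "rz": -0.019, "grip": 1}
  ]
}}

```text
clock: 5.2
tcp_pos: [450.8, 379.0, 15.8]
tcp_rot: [-0.255, 3.131, -0.001]
wrist_force: [0.1, 0.5, -0.5]
grip_width: 0.999
```

```bash
python3 - <<'E'
from h import *
s=arm.state();print(s['joints'],s['clock'],s['tcp_pos'],s['wrist_force'])
im=arm.get_image('wrist');cv2.imwrite('pics/w3.png',im[:,:,::-1])
E
```

```text
[ 0.55706349  0.47971446 -0.2633853   0.82798369 -0.00090179  0.39448787] 5.2 [450.81105709 378.98746877  15.83179905] [ 0.06268817  0.51259474 -0.52815198]
```

View pics/w3.png

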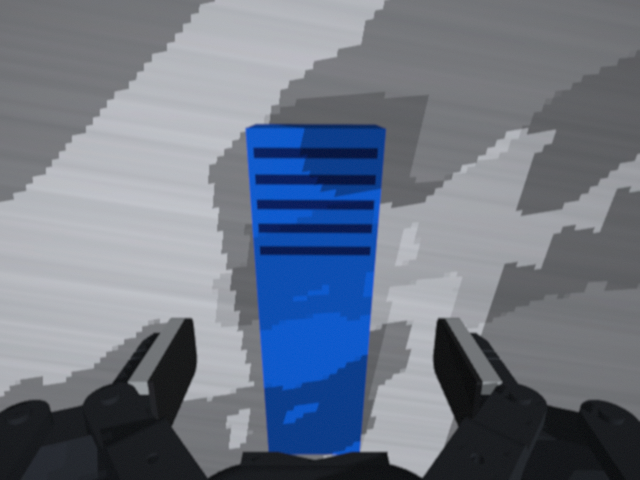

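Emit:
{"method": "apply_moves", "body": {
  "moves": [
    {"dx": 0, "dy": 0, "dz": 0, "rx": 0, "ry": 0, "rz": 0, "grip": 0.3},
    {"dx": 0, "dy": 0, "dz": 0, "rx": 0, "ry": 0, "rz": 0, "grip": 0.3},
    {"dx": 0, "dy": 0, "dz": 0, "rx": 0, "ry": 0, "rz": 0, "grip": 0.3},
    {"dx": 0, "dy": 0, "dz": 0, "rx": 0, "ry": 0, "rz": 0, "grip": 0.3},
    {"dx": 0, "dy": 0, "dz": 0, "rx": 0, "ry": 0, "rz": 0, "grip": 0.3},
    {"dx": 0, "dy": 0, "dz": 0, "rx": 0, "ry": 0, "rz": 0, "grip": 0.3},
    {"dx": 0, "dy": 0, "dz": 0, "rx": 0, "ry": 0, "rz": 0, "grip": 0.3},
    {"dx": 0, "dy": 0, "dz": 0, "rx": 0, "ry": 0, "rz": 0, "grip": 0.3}
  ],
  "squeeze": 60
}}

```text
clock: 5.92
tcp_pos: [451.3, 378.8, 16.1]
tcp_rot: [-0.255, 3.131, -0.0]
wrist_force: [-0.7, 0.1, 5.2]
grip_width: 0.444
```

```bash
python3 - <<'E'
from h import *
plan([490.5,185.4,60],down(150.5))
plan([490.5,185.4,17],down(150.5))
E
```

```text
d [-0.0247 -0.6574 -0.146 ] r [-1.000e-04  2.000e-04  4.311e-01] mm 202.16659167710122 deg 38.79942263205174
d [-0.0246 -0.6574 -0.0027] r [-1.000e-04  2.000e-04  4.311e-01] mm 197.35219935477858 deg 38.79942263205174
```

Emit:
{"method": "apply_moves", "body": {
  "moves": [
    {"dx": 0, "dy": 0, "dz": -0.06, "rx": 0, "ry": 0, "rz": 0, "grip": 0.3},
    {"dx": 0, "dy": 0, "dz": -0.15, "rx": 0, "ry": 0, "rz": 0, "grip": 0.3},
    {"dx": 0, "dy": -0.08, "dz": -0.15, "rx": 0, "ry": 0, "rz": 0.05, "grip": 0.3},
    {"dx": -0.005, "dy": -0.18, "dz": -0.15, "rx": 0, "ry": 0, "rz": 0.12, "grip": 0.3},
    {"dx": -0.01, "dy": -0.28, "dz": -0.15, "rx": 0, "ry": 0, "rz": 0.19, "grip": 0.3},
    {"dx": -0.015, "dy": -0.38, "dz": -0.15, "rx": 0, "ry": 0, "rz": 0.26, "grip": 0.3},
    {"dx": -0.02, "dy": -0.48, "dz": -0.15, "rx": 0, "ry": 0, "rz": 0.33, "grip": 0.3},
    {"dx": -0.025, "dy": -0.58, "dz": -0.15, "rx": 0, "ry": 0, "rz": 0.4, "grip": 0.3},
    {"dx": -0.025, "dy": -0.64, "dz": -0.15, "rx": 0, "ry": 0, "rz": 0.431, "grip": 0.3},
    {"dx": -0.025, "dy": -0.657, "dz": -0.15, "rx": 0, "ry": 0, "rz": 0.431, "grip": 0.3},
    {"dx": -0.025, "dy": -0.657, "dz": -0.1, "rx": 0, "ry": 0, "rz": 0.431, "grip": 0.3},
    {"dx": -0.025, "dy": -0.657, "dz": -0.05, "rx": 0, "ry": 0, "rz": 0.431, "grip": 0.3},
    {"dx": -0.025, "dy": -0.657, "dz": -0.03, "rx": 0, "ry": 0, "rz": 0.431, "grip": 0.3},
    {"dx": -0.025, "dy": -0.657, "dz": -0.03, "rx": 0, "ry": 0, "rz": 0.431, "grip": 0.3}
  ]
}}

```text
clock: 7.08
tcp_pos: [489.1, 185.4, 23.0]
tcp_rot: [-0.797, -3.035, 0.004]
wrist_force: [-1.1, -0.2, -4.7]
grip_width: 0.446
```

```bash
python3 - <<'E'
from h import *
s=arm.state();print(s['joints'],s['clock'],s['tcp_pos'],s['wrist_force'],s['grip_width'])
im=arm.get_image('wrist');cv2.imwrite('pics/w4.png',im[:,:,::-1])
im=arm.get_image('scene');cv2.imwrite('pics/s4.png',cv2.resize(im[100:330,290:490,::-1],None,fx=3,fy=2.6))
im=arm.get_image('top');cv2.imwrite('pics/t4.png',cv2.resize(im[90:270,140:380,::-1],None,fx=3,fy=3))
plan([537,159,16.5],down(150.5))
E
```

```text
[ 2.02233910e-01  3.82831834e-01 -4.13947531e-01  7.78082368e-01
 -6.97103927e-04  7.15763743e-01] 7.0833 [489.1256679  185.42819747  23.04741917] [-1.07401385 -0.17924684 -4.65265869] 0.44550264219987185
d [-0.1788 -0.0015  0.0282] r [-0.0006  0.0001  0.0007] mm 54.30612339751135 deg 0.08521622960222622
```

View pics/s4.png

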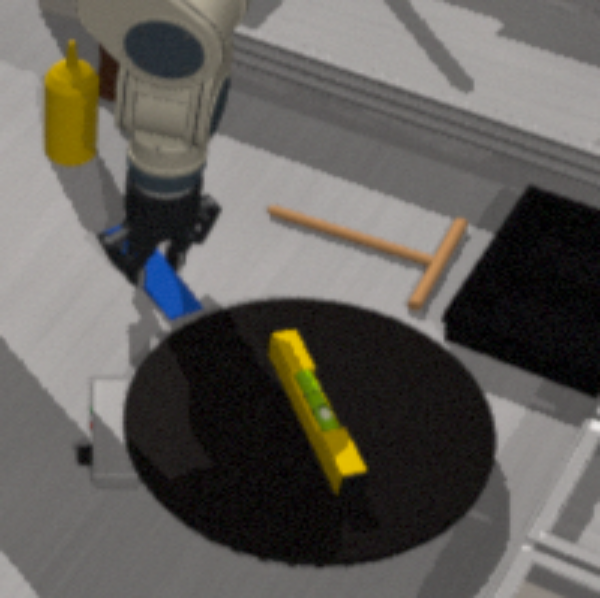

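View pics/t4.png

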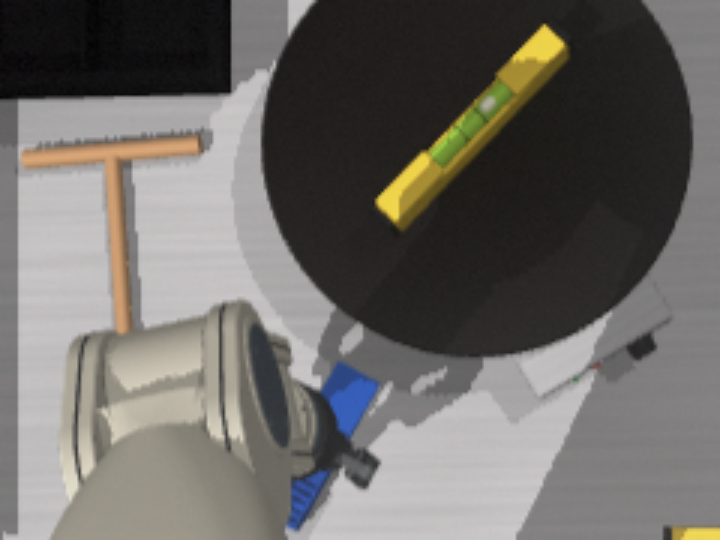

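View pics/w4.png

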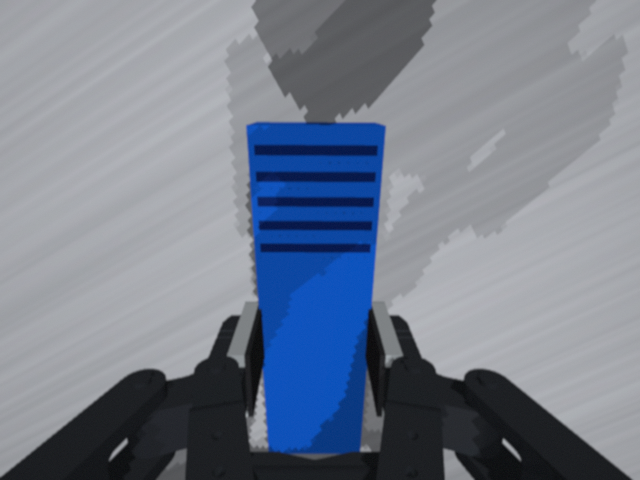

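```bash
python3 - <<'E'
from h import *
c=cam('top');print(toworld(c,[[140+340/3,90+363/3],[140+378/3,90+382/3],[140+293/3,90+527/3]],9))
E
```

```text
[[555.13424851 169.65968083   9.        ]
 [538.55278612 137.86672946   9.        ]
 [418.43956038 210.35380231   9.        ]]
```

Emit:
{"method": "apply_moves", "body": {
  "moves": [
    {"dx": -0.03, "dy": 0, "dz": 0.01, "rx": 0, "ry": 0, "rz": 0, "grip": 0.3},
    {"dx": -0.06, "dy": 0, "dz": 0.015, "rx": 0, "ry": 0, "rz": 0, "grip": 0.3},
    {"dx": -0.09, "dy": 0, "dz": 0.02, "rx": 0, "ry": 0, "rz": 0, "grip": 0.3},
    {"dx": -0.12, "dy": 0, "dz": 0.02, "rx": 0, "ry": 0, "rz": 0, "grip": 0.3},
    {"dx": -0.12, "dy": 0, "dz": 0.022, "rx": 0, "ry": 0, "rz": 0, "grip": 0.3},
    {"dx": -0.12, "dy": 0, "dz": 0.022, "rx": 0, "ry": 0, "rz": 0, "grip": 0.3}
  ]
}}

```text
clock: 7.73
tcp_pos: [522.2, 167.1, 17.6]
tcp_rot: [-0.801, -3.037, 0.002]
wrist_force: [-1.3, 0.8, -4.2]
grip_width: 0.442
```

Emit:
{"method": "apply_moves", "body": {
  "moves": [
    {"dx": -0.03, "dy": 0, "dz": 0.003, "rx": 0, "ry": 0, "rz": 0, "grip": 0.3},
    {"dx": -0.05, "dy": 0, "dz": 0.005, "rx": 0, "ry": 0, "rz": 0, "grip": 0.3},
    {"dx": -0.05, "dy": 0, "dz": 0.006, "rx": 0, "ry": 0, "rz": 0, "grip": 0.3},
    {"dx": -0.05, "dy": 0, "dz": 0.006, "rx": 0, "ry": 0, "rz": 0, "grip": 0.3}
  ]
}}

```text
clock: 8.07
tcp_pos: [535.4, 160.0, 16.2]
tcp_rot: [0.8, 3.038, -0.001]
wrist_force: [1.0, 0.3, -2.5]
grip_width: 0.448
```

Emit:
{"method": "apply_moves", "body": {
  "moves": [
    {"dx": 0, "dy": 0, "dz": 0, "rx": 0, "ry": 0, "rz": 0, "grip": 1},
    {"dx": 0, "dy": 0, "dz": 0, "rx": 0, "ry": 0, "rz": 0, "grip": 1},
    {"dx": 0, "dy": 0, "dz": 0, "rx": 0, "ry": 0, "rz": 0, "grip": 1},
    {"dx": 0, "dy": 0, "dz": 0, "rx": 0, "ry": 0, "rz": 0, "grip": 1},
    {"dx": 0, "dy": 0, "dz": 0, "rx": 0, "ry": 0, "rz": 0, "grip": 1},
    {"dx": 0, "dy": 0, "dz": 0, "rx": 0, "ry": 0, "rz": 0, "grip": 1},
    {"dx": 0.06, "dy": 0, "dz": 0, "rx": 0, "ry": 0, "rz": 0, "grip": 1},
    {"dx": 0.12, "dy": 0, "dz": 0, "rx": 0, "ry": 0, "rz": 0, "grip": 1},
    {"dx": 0.175, "dy": 0, "dz": 0, "rx": 0, "ry": 0, "rz": 0, "grip": 1},
    {"dx": 0.175, "dy": 0, "dz": 0, "rx": 0, "ry": 0, "rz": 0, "grip": 1}
  ]
}}

```text
clock: 8.9
tcp_pos: [486.2, 187.0, 16.0]
tcp_rot: [-0.797, -3.036, 0.003]
wrist_force: [-0.2, 1.4, 0.5]
grip_width: 1.003
```

```bash
python3 - <<'E'
from h import *
s=arm.state();print(s['joints'],s['clock'],s['tcp_pos'],s['wrist_force'],s['grip_width'])
c=cam('wrist',s);im=arm.get_image('wrist');cv2.imwrite('pics/w5.png',im[:,:,::-1])
im=arm.get_image('top');cv2.imwrite('pics/t5.png',cv2.resize(im[90:270,140:380,::-1],None,fx=3,fy=3))
E
```

```text
[ 2.06090113e-01  3.87874341e-01 -4.28921138e-01  7.57001927e-01
 -3.16553577e-04  7.19246007e-01] 8.9 [486.2249018  186.96592928  15.99466604] [-0.18980467  1.36980241  0.46103423] 1.0034693130106467
```

View pics/w5.png

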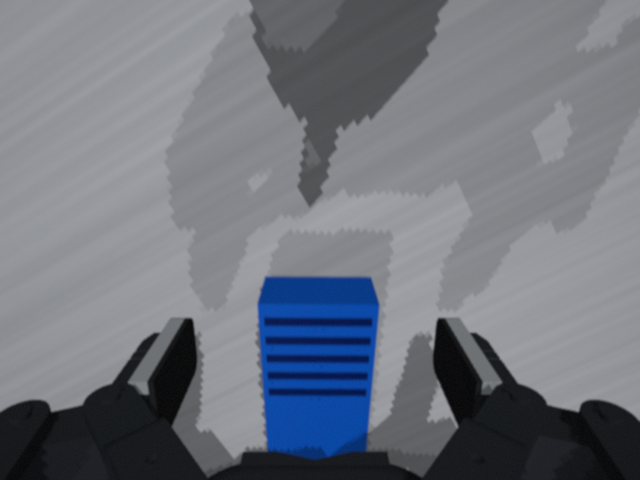

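View pics/t5.png

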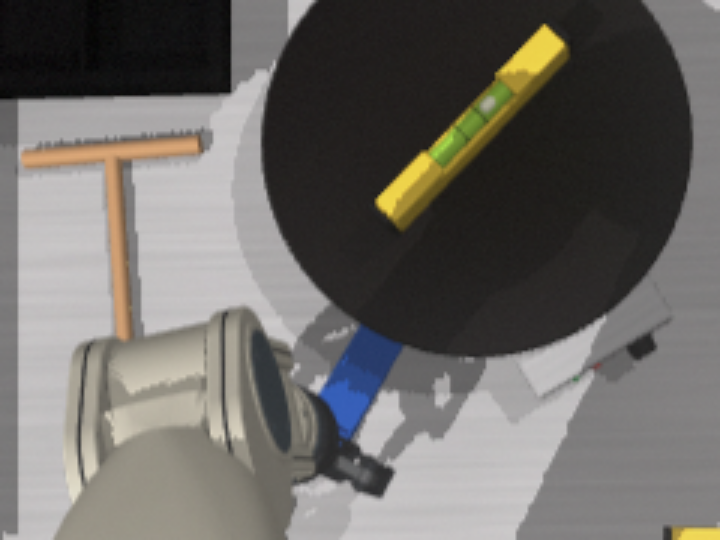

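Emit:
{"method": "apply_moves", "body": {
  "moves": [
    {"dx": 0, "dy": 0, "dz": 0, "rx": 0, "ry": 0, "rz": 0, "grip": 0.3},
    {"dx": 0, "dy": 0, "dz": 0, "rx": 0, "ry": 0, "rz": 0, "grip": 0.3},
    {"dx": 0, "dy": 0, "dz": 0, "rx": 0, "ry": 0, "rz": 0, "grip": 0.3},
    {"dx": 0, "dy": 0, "dz": 0, "rx": 0, "ry": 0, "rz": 0, "grip": 0.3},
    {"dx": 0, "dy": 0, "dz": 0, "rx": 0, "ry": 0, "rz": 0, "grip": 0.3},
    {"dx": 0, "dy": 0, "dz": 0, "rx": 0, "ry": 0, "rz": 0, "grip": 0.3},
    {"dx": 0, "dy": 0, "dz": 0, "rx": 0, "ry": 0, "rz": 0, "grip": 0.3}
  ],
  "squeeze": 60
}}

```text
clock: 9.58
tcp_pos: [489.5, 185.8, 16.2]
tcp_rot: [0.8, 3.038, -0.002]
wrist_force: [0.6, -1.9, 2.3]
grip_width: 0.451
```

```bash
cat >> h.py <<'E'
def bub(tag,dbg=True):
    im=arm.get_image('top');c=cam('top')
    if dbg: cv2.imwrite(f'pics/b_{tag}.png',cv2.resize(im[90:175,250:340,::-1],None,fx=7,fy=7,interpolation=cv2.INTER_CUBIC))
    return im
def prof(im):
    # profile along the vial axis, world plane z~100
    c=cam('top');hsv=cv2.cvtColor(im,cv2.COLOR_RGB2HSV)
    roi=np.zeros(im.shape[:2],bool);roi[90:175,250:345]=1
    yl=(hsv[:,:,0]>18)&(hsv[:,:,0]<60)&(hsv[:,:,1]>120)&(hsv[:,:,2]>150)&roi
    gr=(hsv[:,:,0]>35)&(hsv[:,:,0]<60)&(hsv[:,:,1]>90)&roi
    wh=(hsv[:,:,1]<90)&(hsv[:,:,2]>120)&roi
    return yl,gr,wh
E
python3 - <<'E'
from h import *
print(arm.state()['wrist_force'])
im=bub('0');yl,gr,wh=prof(im)
c=cam('top')
ys,xs=np.nonzero(gr);g=toworld(c,np.c_[xs,ys],100)[:,:2]
e=np.linalg.eigh(np.cov(g.T))[1][:,1];e*=np.sign(e[0]);print('axis',np.degrees(np.arctan2(e[1],e[0])),g.mean(0),np.ptp(g@e))
# sample a profile along the axis through the vial centre
m=g.mean(0);t=np.arange(-40,40.1,1.)
P=np.c_[m+t[:,None]*e,np.full(len(t),100)];u=topx(c,P).astype(np.float32)
pr=cv2.remap(im,u[:,0].reshape(-1,1),u[:,1].reshape(-1,1),cv2.INTER_CUBIC)[:,0]
for a,b in zip(t,pr):print(int(a),b.tolist(),end='; ')
E
```

```text
[ 0.62525349 -1.8875503   2.25858892]
axis -44.92107076194057 [728.32422228  52.7320375 ] 77.91016686312747
-40 [169, 143, 50]; -39 [158, 137, 48]; -38 [144, 131, 46]; -37 [124, 126, 46]; -36 [105, 129, 48]; -35 [106, 141, 52]; -34 [115, 151, 55]; -33 [117, 151, 54]; -32 [113, 145, 53]; -31 [111, 143, 53]; -30 [114, 146, 55]; -29 [118, 151, 57]; -28 [120, 153, 57]; -27 [118, 151, 56]; -26 [118, 150, 55]; -25 [118, 151, 56]; -24 [119, 154, 56]; -23 [117, 151, 56]; -22 [112, 144, 53]; -21 [110, 141, 52]; -20 [113, 146, 53]; -19 [119, 153, 56]; -18 [122, 157, 58]; -17 [121, 156, 58]; -16 [116, 150, 55]; -15 [113, 145, 54]; -14 [114, 146, 55]; -13 [116, 150, 56]; -12 [116, 149, 55]; -11 [116, 149, 55]; -10 [115, 149, 54]; -9 [110, 141, 53]; -8 [101, 129, 50]; -7 [93, 118, 48]; -6 [96, 123, 49]; -5 [108, 138, 52]; -4 [115, 147, 54]; -3 [116, 148, 55]; -2 [116, 149, 56]; -1 [116, 149, 55]; 0 [115, 148, 54]; 1 [115, 148, 54]; 2 [115, 148, 55]; 3 [116, 148, 55]; 4 [116, 148, 54]; 5 [116, 149, 55]; 6 [115, 149, 55]; 7 [115, 149, 56]; 8 [116, 150, 57]; 9 [117, 151, 56]; 10 [115, 149, 54]; 11 [110, 141, 51]; 12 [98, 125, 47]; 13 [85, 107, 43]; 14 [84, 104, 44]; 15 [97, 117, 55]; 16 [113, 130, 75]; 17 [127, 138, 98]; 18 [139, 144, 118]; 19 [151, 150, 133]; 20 [161, 158, 143]; 21 [163, 161, 144]; 22 [165, 163, 144]; 23 [167, 165, 147]; 24 [167, 165, 146]; 25 [164, 162, 144]; 26 [169, 165, 150]; 27 [171, 168, 152]; 28 [161, 163, 136]; 29 [147, 159, 112]; 30 [132, 154, 86]; 31 [119, 150, 65]; 32 [113, 146, 53]; 33 [113, 146, 52]; 34 [114, 147, 54]; 35 [115, 147, 54]; 36 [115, 147, 53]; 37 [115, 147, 53]; 38 [115, 147, 54]; 39 [115, 147, 54]; 40 [115, 147, 54];
```

View pics/b_0.png

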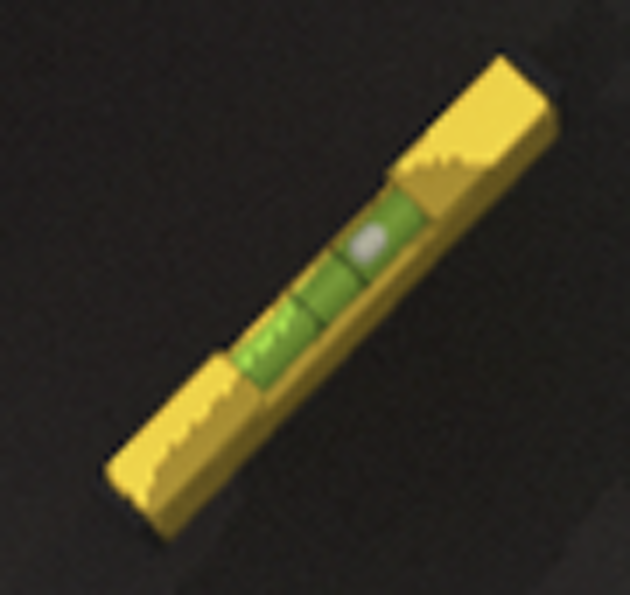

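Emit:
{"method": "apply_moves", "body": {
  "moves": [
    {"dx": -0.007, "dy": 0, "dz": 0, "rx": 0, "ry": 0, "rz": 0, "grip": 0.3},
    {"dx": -0.015, "dy": 0, "dz": 0, "rx": 0, "ry": 0, "rz": 0, "grip": 0.3},
    {"dx": -0.023, "dy": 0, "dz": 0, "rx": 0, "ry": 0, "rz": 0, "grip": 0.3},
    {"dx": -0.03, "dy": 0, "dz": 0, "rx": 0, "ry": 0, "rz": 0, "grip": 0.3},
    {"dx": -0.036, "dy": 0, "dz": 0, "rx": 0, "ry": 0, "rz": 0, "grip": 0.3},
    {"dx": -0.042, "dy": 0, "dz": 0, "rx": 0, "ry": 0, "rz": 0, "grip": 0.3},
    {"dx": -0.046, "dy": 0, "dz": 0, "rx": 0, "ry": 0, "rz": 0, "grip": 0.3},
    {"dx": -0.05, "dy": 0, "dz": 0, "rx": 0, "ry": 0, "rz": 0, "grip": 0.3},
    {"dx": -0.054, "dy": 0, "dz": 0, "rx": 0, "ry": 0, "rz": 0, "grip": 0.3},
    {"dx": -0.058, "dy": 0, "dz": 0, "rx": 0, "ry": 0, "rz": 0, "grip": 0.3},
    {"dx": -0.062, "dy": 0, "dz": 0, "rx": 0, "ry": 0, "rz": 0, "grip": 0.3},
    {"dx": -0.066, "dy": 0, "dz": 0, "rx": 0, "ry": 0, "rz": 0, "grip": 0.3},
    {"dx": -0.07, "dy": 0, "dz": 0, "rx": 0, "ry": 0, "rz": 0, "grip": 0.3}
  ]
}}

```text
clock: 10.72
tcp_pos: [501.5, 178.6, 16.2]
tcp_rot: [-0.791, -3.028, -0.004]
wrist_force: [-29.1, 18.0, 27.3]
grip_width: 0.453
```

```bash
cat >> h.py <<'E'
def bubble(tag):
    s=arm.state();im=bub(tag);c=cam('top')
    # vial axis found once: -44.92 deg through (728.3,52.7); sample 3 parallel lines
    a=np.radians(-44.92);e=np.array([np.cos(a),np.sin(a)]);n=np.array([-e[1],e[0]]);m=np.array([728.32,52.73]);t=np.arange(-32,42,.5)
    rows=[]
    for k in(-2,-1,0,1,2):
        P=np.c_[m+k*n+t[:,None]*e,np.full(len(t),100)];u=topx(c,P).astype(np.float32)
        rows.append(cv2.remap(im,u[:,0].reshape(-1,1),u[:,1].reshape(-1,1),cv2.INTER_CUBIC)[:,0].astype(float))
    pr=np.mean(rows,0);w=pr[:,2]/pr[:,1] # blue/green high in the bubble
    h=(w.max()+np.median(w))/2;i=np.nonzero(w>h)[0];bc=t[i].mean() 
    ln=pr[:,1]; 
    print(tag,'t',round(s['clock'],2),'tcp',s['tcp_pos'].round(1),'F',s['wrist_force'].round(1),'bubble',bc,t[i[0]],t[i[-1]])
    from scipy.signal import find_peaks
    pk,q=find_peaks(-ln,prominence=8);print(' dark',[(t[j],round(v)) for j,v in zip(pk,q['prominences'])])
E
python3 -c "
from h import *
bubble('1')"
```

```text
1 t 10.72 tcp [501.5 178.6  16.2] F [-29.1  18.   27.3] bubble 22.5 16.5 28.5
 dark [(np.float64(-6.5), 44), (np.float64(14.0), 62)]
```

Emit:
{"method": "apply_moves", "body": {
  "moves": [
    {"dx": 0.006, "dy": 0, "dz": -0.004, "rx": 0, "ry": 0, "rz": 0, "grip": 0.3},
    {"dx": 0.006, "dy": 0, "dz": -0.006, "rx": 0, "ry": 0, "rz": 0, "grip": 0.3},
    {"dx": 0.006, "dy": 0, "dz": -0.006, "rx": 0, "ry": 0, "rz": 0, "grip": 0.3}
  ]
}}

```text
clock: 11.02
tcp_pos: [501.5, 178.5, 16.7]
tcp_rot: [-0.793, -3.031, -0.001]
wrist_force: [-12.2, 10.7, -0.2]
grip_width: 0.452
```

```bash
python3 -c "
from h import *
bubble('2');s=arm.state();print(s['joints'],s['moment'],Ro.from_rotvec(s['tcp_rot']).as_matrix().round(4).tolist())
im=arm.get_image('top');cv2.imwrite('pics/t6.png',cv2.resize(im[90:270,140:380,::-1],None,fx=3,fy=3))
im=arm.get_image('wrist');cv2.imwrite('pics/w6.png',im[:,:,::-1])
im=arm.get_image('scene');cv2.imwrite('pics/s6.png',cv2.resize(im[120:260,290:430,::-1],None,fx=4,fy=4))
"
```

```text
2 t 11.02 tcp [501.5 178.5  16.7] F [-12.2  10.7  -0.2] bubble 22.25 15.5 29.0
 dark [(np.float64(-6.5), 44), (np.float64(14.0), 60)]
[ 0.18189782  0.40490163 -0.3967601   0.77721839  0.00435776  0.6937491 ] [2.22566519 2.32165804 0.3192332 ] [[-0.8718, 0.4898, -0.0087], [0.4898, 0.8718, 0.0028], [0.009, -0.0018, -1.0]]
```

View pics/t6.png

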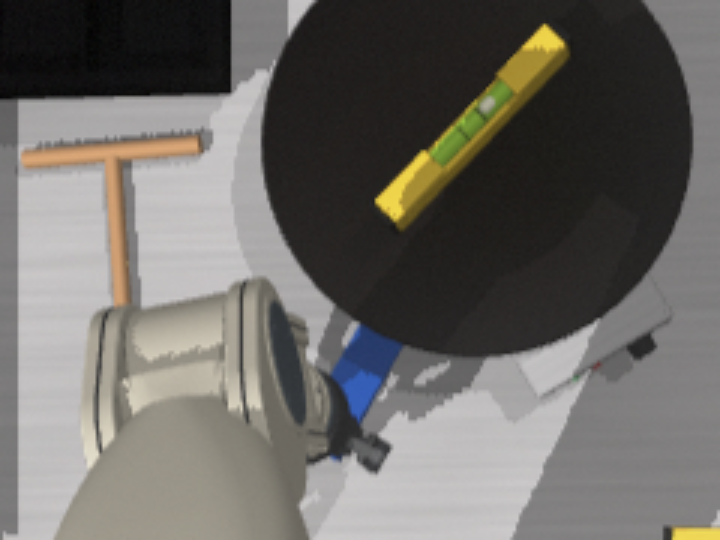

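View pics/w6.png

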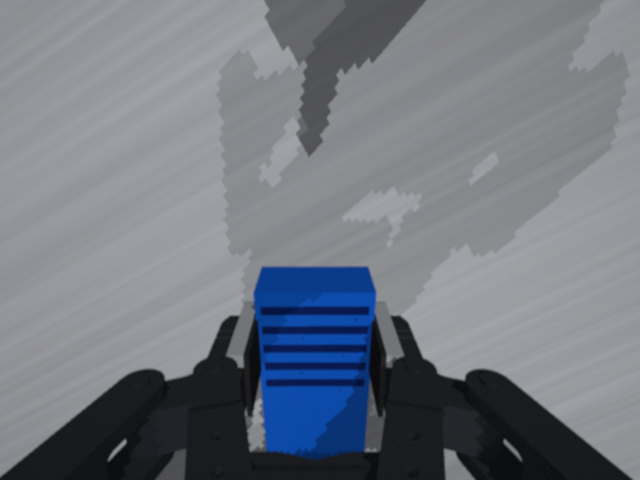

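View pics/s6.png

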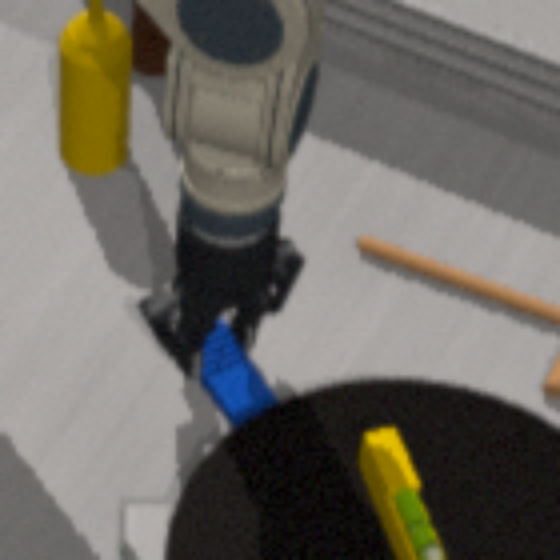

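Emit:
{"method": "apply_moves", "body": {
  "moves": [
    {"dx": -0.003, "dy": 0, "dz": 0, "rx": 0, "ry": 0, "rz": 0, "grip": 0.3},
    {"dx": -0.006, "dy": 0, "dz": 0, "rx": 0, "ry": 0, "rz": 0, "grip": 0.3},
    {"dx": -0.009, "dy": 0, "dz": 0, "rx": 0, "ry": 0, "rz": 0, "grip": 0.3},
    {"dx": -0.012, "dy": 0, "dz": 0, "rx": 0, "ry": 0, "rz": 0, "grip": 0.3},
    {"dx": -0.012, "dy": 0, "dz": 0, "rx": 0, "ry": 0, "rz": 0, "grip": 0.3}
  ]
}}

```text
clock: 11.63
tcp_pos: [504.2, 176.3, 16.4]
tcp_rot: [-0.793, -3.03, 0.001]
wrist_force: [-13.6, 7.8, 0.9]
grip_width: 0.453
```

```bash
python3 -c "
from h import *
bubble('3')"
```

```text
3 t 11.63 tcp [504.2 176.3  16.4] F [-13.6   7.8   0.9] bubble 20.0 13.5 26.5
 dark [(np.float64(-6.0), 58), (np.float64(14.0), 35)]
```

Emit:
{"method": "apply_moves", "body": {
  "moves": [
    {"dx": -0.003, "dy": 0, "dz": 0, "rx": 0, "ry": 0, "rz": 0, "grip": 0.3},
    {"dx": -0.007, "dy": 0, "dz": 0, "rx": 0, "ry": 0, "rz": 0, "grip": 0.3},
    {"dx": -0.01, "dy": 0, "dz": 0, "rx": 0, "ry": 0, "rz": 0, "grip": 0.3},
    {"dx": -0.013, "dy": 0, "dz": 0, "rx": 0, "ry": 0, "rz": 0, "grip": 0.3},
    {"dx": -0.017, "dy": 0, "dz": 0, "rx": 0, "ry": 0, "rz": 0, "grip": 0.3},
    {"dx": -0.02, "dy": 0, "dz": 0, "rx": 0, "ry": 0, "rz": 0, "grip": 0.3},
    {"dx": -0.023, "dy": 0, "dz": 0, "rx": 0, "ry": 0, "rz": 0, "grip": 0.3},
    {"dx": -0.027, "dy": 0, "dz": 0, "rx": 0, "ry": 0, "rz": 0, "grip": 0.3},
    {"dx": -0.03, "dy": 0, "dz": 0, "rx": 0, "ry": 0, "rz": 0, "grip": 0.3},
    {"dx": -0.033, "dy": 0, "dz": 0, "rx": 0, "ry": 0, "rz": 0, "grip": 0.3}
  ]
}}

```text
clock: 12.52
tcp_pos: [512.3, 171.4, 16.3]
tcp_rot: [-0.793, -3.028, 0.001]
wrist_force: [-16.6, 7.8, 2.5]
grip_width: 0.45
```

```bash
python3 -c "
from h import *
bubble('4')"
```

```text
4 t 12.52 tcp [512.3 171.4  16.3] F [-16.6   7.8   2.5] bubble 17.25 11.0 23.5
 dark [(np.float64(-5.0), 36), (np.float64(11.0), 12)]
```

Emit:
{"method": "apply_moves", "body": {
  "moves": [
    {"dx": -0.003, "dy": 0, "dz": 0, "rx": 0, "ry": 0, "rz": 0, "grip": 0.3},
    {"dx": -0.007, "dy": 0, "dz": 0, "rx": 0, "ry": 0, "rz": 0, "grip": 0.3},
    {"dx": -0.01, "dy": 0, "dz": 0, "rx": 0, "ry": 0, "rz": 0, "grip": 0.3},
    {"dx": -0.013, "dy": 0, "dz": 0, "rx": 0, "ry": 0, "rz": 0, "grip": 0.3},
    {"dx": -0.017, "dy": 0, "dz": 0, "rx": 0, "ry": 0, "rz": 0, "grip": 0.3},
    {"dx": -0.02, "dy": 0, "dz": 0, "rx": 0, "ry": 0, "rz": 0, "grip": 0.3},
    {"dx": -0.023, "dy": 0, "dz": 0, "rx": 0, "ry": 0, "rz": 0, "grip": 0.3},
    {"dx": -0.027, "dy": 0, "dz": 0, "rx": 0, "ry": 0, "rz": 0, "grip": 0.3},
    {"dx": -0.03, "dy": 0, "dz": 0, "rx": 0, "ry": 0, "rz": 0, "grip": 0.3},
    {"dx": -0.033, "dy": 0, "dz": 0, "rx": 0, "ry": 0, "rz": 0, "grip": 0.3},
    {"dx": -0.037, "dy": 0, "dz": 0, "rx": 0, "ry": 0, "rz": 0, "grip": 0.3},
    {"dx": -0.04, "dy": 0, "dz": 0, "rx": 0, "ry": 0, "rz": 0, "grip": 0.3},
    {"dx": -0.043, "dy": 0, "dz": 0, "rx": 0, "ry": 0, "rz": 0, "grip": 0.3},
    {"dx": -0.047, "dy": 0, "dz": 0, "rx": 0, "ry": 0, "rz": 0, "grip": 0.3},
    {"dx": -0.05, "dy": 0, "dz": 0, "rx": 0, "ry": 0, "rz": 0, "grip": 0.3},
    {"dx": -0.05, "dy": 0, "dz": 0, "rx": 0, "ry": 0, "rz": 0, "grip": 0.3},
    {"dx": -0.05, "dy": 0, "dz": 0, "rx": 0, "ry": 0, "rz": 0, "grip": 0.3},
    {"dx": -0.05, "dy": 0, "dz": 0, "rx": 0, "ry": 0, "rz": 0, "grip": 0.3},
    {"dx": -0.05, "dy": 0, "dz": 0, "rx": 0, "ry": 0, "rz": 0, "grip": 0.3},
    {"dx": -0.05, "dy": 0, "dz": 0, "rx": 0, "ry": 0, "rz": 0, "grip": 0.3}
  ]
}}

```text
clock: 14.23
tcp_pos: [525.7, 163.9, 16.3]
tcp_rot: [-0.794, -3.029, 0.002]
wrist_force: [-13.6, 7.6, 1.4]
grip_width: 0.45
```

```bash
python3 -c "
from h import *
bubble('5')"
```

```text
5 t 14.23 tcp [525.7 163.9  16.3] F [-13.6   7.6   1.4] bubble 11.75 5.5 18.0
 dark [(np.float64(-4.5), 47), (np.float64(5.5), 10)]
```

View pics/b_5.png

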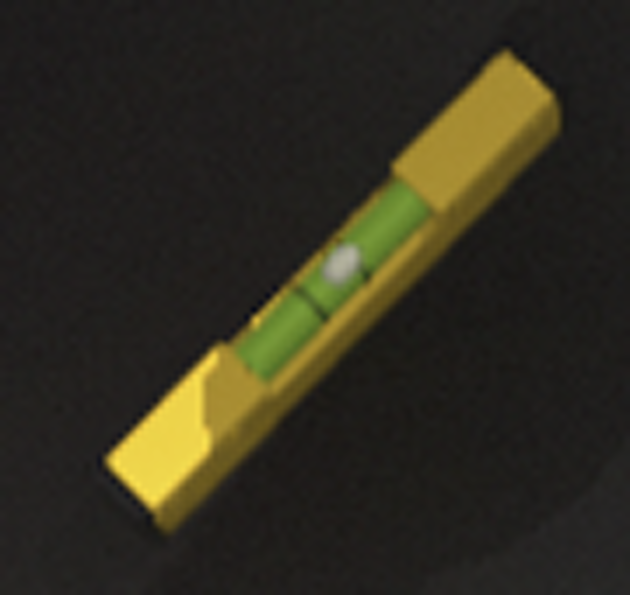

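Emit:
{"method": "apply_moves", "body": {
  "moves": [
    {"dx": -0.003, "dy": 0, "dz": 0, "rx": 0, "ry": 0, "rz": 0, "grip": 0.3},
    {"dx": -0.007, "dy": 0, "dz": 0, "rx": 0, "ry": 0, "rz": 0, "grip": 0.3},
    {"dx": -0.01, "dy": 0, "dz": 0, "rx": 0, "ry": 0, "rz": 0, "grip": 0.3},
    {"dx": -0.013, "dy": 0, "dz": 0, "rx": 0, "ry": 0, "rz": 0, "grip": 0.3},
    {"dx": -0.017, "dy": 0, "dz": 0, "rx": 0, "ry": 0, "rz": 0, "grip": 0.3},
    {"dx": -0.02, "dy": 0, "dz": 0, "rx": 0, "ry": 0, "rz": 0, "grip": 0.3},
    {"dx": -0.023, "dy": 0, "dz": 0, "rx": 0, "ry": 0, "rz": 0, "grip": 0.3},
    {"dx": -0.027, "dy": 0, "dz": 0, "rx": 0, "ry": 0, "rz": 0, "grip": 0.3},
    {"dx": -0.03, "dy": 0, "dz": 0, "rx": 0, "ry": 0, "rz": 0, "grip": 0.3},
    {"dx": -0.033, "dy": 0, "dz": 0, "rx": 0, "ry": 0, "rz": 0, "grip": 0.3},
    {"dx": -0.037, "dy": 0, "dz": 0, "rx": 0, "ry": 0, "rz": 0, "grip": 0.3},
    {"dx": -0.037, "dy": 0, "dz": 0, "rx": 0, "ry": 0, "rz": 0, "grip": 0.3},
    {"dx": -0.037, "dy": 0, "dz": 0, "rx": 0, "ry": 0, "rz": 0, "grip": 0.3},
    {"dx": -0.037, "dy": 0, "dz": 0, "rx": 0, "ry": 0, "rz": 0, "grip": 0.3},
    {"dx": -0.037, "dy": 0, "dz": 0, "rx": 0, "ry": 0, "rz": 0, "grip": 0.3},
    {"dx": -0.037, "dy": 0, "dz": 0, "rx": 0, "ry": 0, "rz": 0, "grip": 0.3},
    {"dx": -0.037, "dy": 0, "dz": 0, "rx": 0, "ry": 0, "rz": 0, "grip": 0.3},
    {"dx": -0.037, "dy": 0, "dz": 0, "rx": 0, "ry": 0, "rz": 0, "grip": 0.3}
  ]
}}

```text
clock: 15.78
tcp_pos: [535.8, 158.3, 16.3]
tcp_rot: [-0.794, -3.03, 0.002]
wrist_force: [-13.5, 6.5, 0.5]
grip_width: 0.452
```

```bash
python3 -c "
from h import *
bubble('6')
im=arm.get_image('top');cv2.imwrite('pics/t7.png',cv2.resize(im[90:270,140:380,::-1],None,fx=3,fy=3))"
```

```text
6 t 15.78 tcp [535.8 158.3  16.3] F [-13.5   6.5   0.5] bubble 7.75 1.5 14.0
 dark [(np.float64(-3.0), 42), (np.float64(17.0), 56)]
```

View pics/b_6.png

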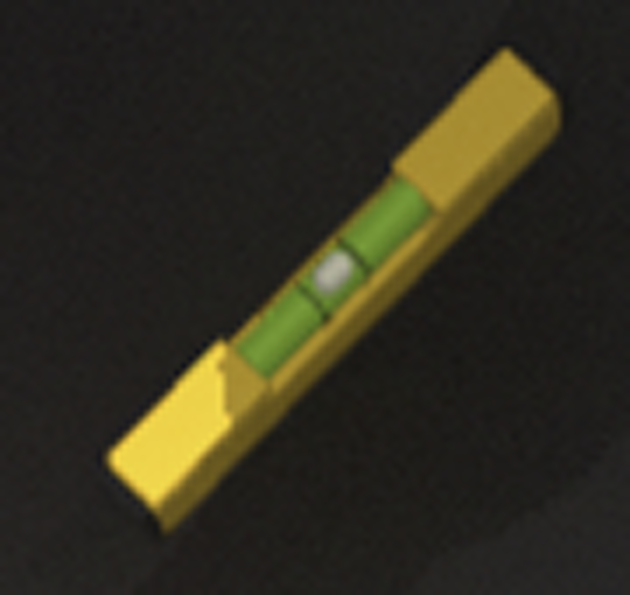

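View pics/t7.png

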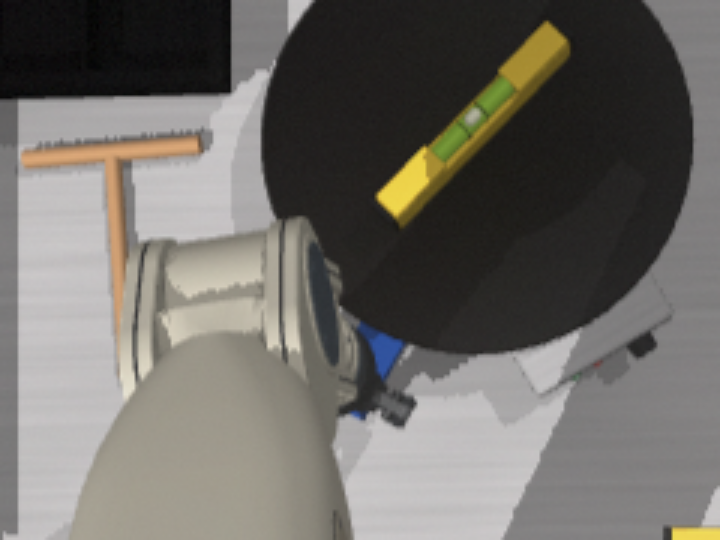

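Emit:
{"method": "apply_moves", "body": {
  "moves": [
    {"dx": -0.003, "dy": 0, "dz": 0, "rx": 0, "ry": 0, "rz": 0, "grip": 0.3},
    {"dx": -0.006, "dy": 0, "dz": 0, "rx": 0, "ry": 0, "rz": 0, "grip": 0.3},
    {"dx": -0.006, "dy": 0, "dz": 0, "rx": 0, "ry": 0, "rz": 0, "grip": 0.3},
    {"dx": -0.006, "dy": 0, "dz": 0, "rx": 0, "ry": 0, "rz": 0, "grip": 0.3},
    {"dx": -0.006, "dy": 0, "dz": 0, "rx": 0, "ry": 0, "rz": 0, "grip": 0.3},
    {"dx": -0.006, "dy": 0, "dz": 0, "rx": 0, "ry": 0, "rz": 0, "grip": 0.3},
    {"dx": -0.006, "dy": 0, "dz": 0, "rx": 0, "ry": 0, "rz": 0, "grip": 0.3},
    {"dx": -0.006, "dy": 0, "dz": 0, "rx": 0, "ry": 0, "rz": 0, "grip": 0.3}
  ]
}}

```text
clock: 16.55
tcp_pos: [537.1, 157.6, 16.3]
tcp_rot: [-0.794, -3.029, 0.002]
wrist_force: [-13.5, 8.5, 0.4]
grip_width: 0.453
```

```bash
python3 -c "
from h import *
bubble('7')"
```

```text
7 t 16.55 tcp [537.1 157.6  16.3] F [-13.5   8.5   0.4] bubble 7.25 1.0 13.5
 dark [(np.float64(-3.0), 43), (np.float64(17.0), 57)]
```

Emit:
{"method": "apply_moves", "body": {
  "moves": [
    {"dx": 0.004, "dy": 0, "dz": 0, "rx": 0, "ry": 0, "rz": 0, "grip": 0.3},
    {"dx": 0.007, "dy": 0, "dz": 0, "rx": 0, "ry": 0, "rz": 0, "grip": 0.3},
    {"dx": 0.007, "dy": 0, "dz": 0, "rx": 0, "ry": 0, "rz": 0, "grip": 0.3},
    {"dx": 0.007, "dy": 0, "dz": 0, "rx": 0, "ry": 0, "rz": 0, "grip": 0.3}
  ]
}}

```text
clock: 16.93
tcp_pos: [537.1, 157.8, 16.3]
tcp_rot: [-0.796, -3.032, 0.003]
wrist_force: [-6.2, 3.3, -5.1]
grip_width: 0.453
```

```bash
python3 -c "
from h import *
bubble('8')"
```

```text
8 t 16.93 tcp [537.1 157.8  16.3] F [-6.2  3.3 -5.1] bubble 7.5 1.5 13.5
 dark [(np.float64(-3.0), 43), (np.float64(17.0), 59)]
```

Release, then retreat straight outward along the tool x and up.

Emit:
{"method": "apply_moves", "body": {
  "moves": [
    {"dx": 0.004, "dy": 0, "dz": 0.001, "rx": 0, "ry": 0, "rz": 0, "grip": 0.3},
    {"dx": 0.004, "dy": 0, "dz": 0.001, "rx": 0, "ry": 0, "rz": 0, "grip": 1},
    {"dx": 0.004, "dy": 0, "dz": 0.001, "rx": 0, "ry": 0, "rz": 0, "grip": 1},
    {"dx": 0.004, "dy": 0, "dz": 0.001, "rx": 0, "ry": 0, "rz": 0, "grip": 1},
    {"dx": 0.004, "dy": 0, "dz": 0.001, "rx": 0, "ry": 0, "rz": 0, "grip": 1},
    {"dx": 0.004, "dy": 0, "dz": 0.001, "rx": 0, "ry": 0, "rz": 0, "grip": 1},
    {"dx": 0.004, "dy": 0, "dz": 0.001, "rx": 0, "ry": 0, "rz": 0, "grip": 1},
    {"dx": 0.004, "dy": 0, "dz": 0.001, "rx": 0, "ry": 0, "rz": 0, "grip": 1}
  ]
}}

```text
clock: 17.65
tcp_pos: [539.0, 157.8, 17.7]
tcp_rot: [-0.8, -3.038, 0.002]
wrist_force: [0.1, -0.2, 0.7]
grip_width: 0.998
```

```bash
python3 -c "
from h import *
bubble('9')
im=arm.get_image('wrist');cv2.imwrite('pics/w9.png',im[:,:,::-1])"
```

```text
9 t 17.65 tcp [539.  157.8  17.7] F [ 0.1 -0.2  0.7] bubble 7.5 1.5 13.5
 dark [(np.float64(-3.0), 42), (np.float64(17.0), 58)]
```

View pics/w9.png

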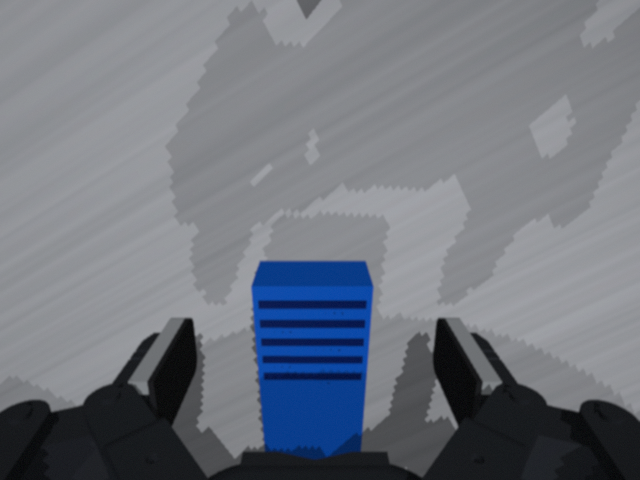

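Emit:
{"method": "apply_moves", "body": {
  "moves": [
    {"dx": 0.08, "dy": 0, "dz": 0, "rx": 0, "ry": 0, "rz": 0, "grip": 1},
    {"dx": 0.16, "dy": 0, "dz": 0, "rx": 0, "ry": 0, "rz": 0, "grip": 1},
    {"dx": 0.25, "dy": 0, "dz": 0, "rx": 0, "ry": 0, "rz": 0, "grip": 1},
    {"dx": 0.27, "dy": 0, "dz": -0.1, "rx": 0, "ry": 0, "rz": 0, "grip": 1},
    {"dx": 0.27, "dy": 0, "dz": -0.22, "rx": 0, "ry": 0, "rz": 0, "grip": 1},
    {"dx": 0.27, "dy": 0, "dz": -0.35, "rx": 0, "ry": 0, "rz": 0, "grip": 1},
    {"dx": 0.27, "dy": 0, "dz": -0.48, "rx": 0, "ry": 0, "rz": 0, "grip": 1},
    {"dx": 0.27, "dy": 0, "dz": -0.6, "rx": 0, "ry": 0, "rz": 0, "grip": 1},
    {"dx": 0.27, "dy": 0, "dz": -0.62, "rx": 0, "ry": 0, "rz": 0, "grip": 1}
  ]
}}

```text
clock: 18.5
tcp_pos: [470.3, 198.5, 209.8]
tcp_rot: [0.797, 3.031, 0.005]
wrist_force: [0.7, -0.2, 0.4]
grip_width: 1.0
```

```bash
python3 -c "
from h import *
bubble('10')
plan([743,58,185],down(225))
im=arm.get_image('top');cv2.imwrite('pics/t10.png',cv2.resize(im[90:270,140:380,::-1],None,fx=3,fy=3))"
```

```text
10 t 18.5 tcp [470.3 198.5 209.8] F [ 0.7 -0.2  0.4] bubble 6.75 0.5 13.0
 dark [(np.float64(-3.0), 60), (np.float64(17.0), 85)]
d [-1.0216  0.0399  0.0825] r [-1.000e-04  4.600e-03 -8.275e-01] mm 307.7184075229527 deg 74.47710362850745
```

View pics/t10.png

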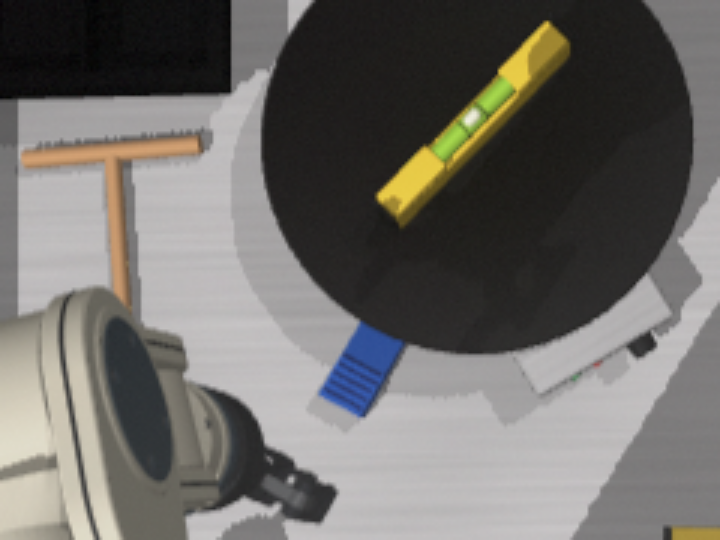

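Emit:
{"method": "apply_moves", "body": {
  "moves": [
    {"dx": -0.99, "dy": 0.04, "dz": 0.06, "rx": 0, "ry": 0, "rz": -0.83, "grip": 1},
    {"dx": -0.99, "dy": 0.04, "dz": 0.06, "rx": 0, "ry": 0, "rz": -0.83, "grip": 1},
    {"dx": -0.99, "dy": 0.04, "dz": 0.06, "rx": 0, "ry": 0, "rz": -0.83, "grip": 1},
    {"dx": -0.99, "dy": 0.04, "dz": 0.06, "rx": 0, "ry": 0, "rz": -0.83, "grip": 1},
    {"dx": -0.99, "dy": 0.04, "dz": 0.06, "rx": 0, "ry": 0, "rz": -0.83, "grip": 1},
    {"dx": -0.99, "dy": 0.04, "dz": 0.06, "rx": 0, "ry": 0, "rz": -0.83, "grip": 1},
    {"dx": -0.99, "dy": 0.04, "dz": 0.06, "rx": 0, "ry": 0, "rz": -0.83, "grip": 1},
    {"dx": -0.99, "dy": 0.04, "dz": 0.06, "rx": 0, "ry": 0, "rz": -0.83, "grip": 1},
    {"dx": -0.99, "dy": 0.04, "dz": 0.06, "rx": 0, "ry": 0, "rz": -0.83, "grip": 1},
    {"dx": -0.99, "dy": 0.04, "dz": 0.06, "rx": 0, "ry": 0, "rz": -0.83, "grip": 1},
    {"dx": -0.99, "dy": 0.04, "dz": 0.06, "rx": 0, "ry": 0, "rz": -0.83, "grip": 1},
    {"dx": -0.99, "dy": 0.04, "dz": 0.06, "rx": 0, "ry": 0, "rz": -0.83, "grip": 1},
    {"dx": -0.99, "dy": 0.04, "dz": 0.06, "rx": 0, "ry": 0, "rz": -0.83, "grip": 1}
  ]
}}

```text
clock: 19.68
tcp_pos: [732.5, 62.1, 183.4]
tcp_rot: [1.203, -2.898, -0.001]
wrist_force: [0.4, 0.5, -0.2]
grip_width: 0.998
```

```bash
python3 -c "
from h import *
s=arm.state();print(s['tcp_pos'],s['joint_velocities'].round(2))
im=arm.get_image('wrist');np.save('w11.npy',np.r_[s['tcp_pos'],s['tcp_rot']]);cv2.imwrite('pics/w11.png',im[:,:,::-1])"
```

```text
[732.50310616  62.10402048 183.35889464] [ 0.   -0.01  0.01  0.   -0.    0.01]
```

View pics/w11.png

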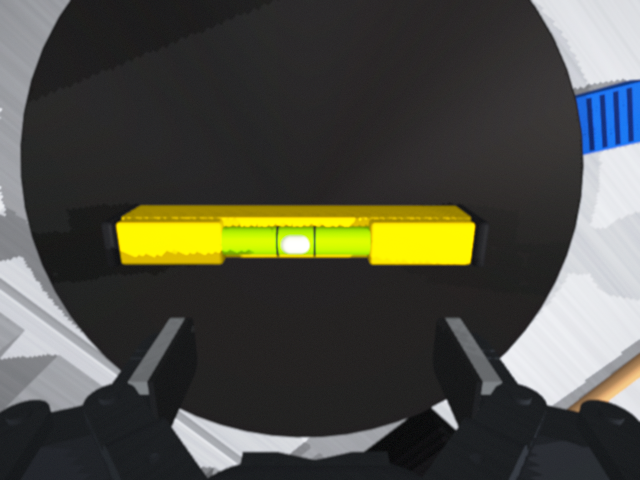

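```bash
python3 -c "
import cv2,numpy as np
im=cv2.imread('pics/w11.png').astype(float)
cv2.imwrite('pics/w11c.png',cv2.resize(im[215:270,250:345].astype(np.uint8),None,fx=8,fy=8,interpolation=cv2.INTER_CUBIC))
p=im[240:249,268:325].mean(0)
for i,v in enumerate(p):print(268+i,v.round().astype(int).tolist(),end=' ')
"
```

```text
268 [0, 253, 217] 269 [0, 253, 217] 270 [0, 253, 217] 271 [0, 253, 217] 272 [0, 253, 217] 273 [0, 253, 217] 274 [0, 253, 208] 275 [8, 232, 170] 276 [39, 152, 110] 277 [32, 172, 122] 278 [0, 245, 186] 279 [0, 254, 214] 280 [77, 251, 216] 281 [149, 241, 214] 282 [194, 231, 221] 283 [219, 237, 234] 284 [233, 246, 244] 285 [242, 251, 250] 286 [247, 253, 253] 287 [251, 254, 254] 288 [252, 255, 254] 289 [253, 255, 255] 290 [253, 255, 255] 291 [253, 255, 255] 292 [253, 255, 255] 293 [253, 255, 255] 294 [253, 255, 255] 295 [253, 255, 255] 296 [253, 255, 255] 297 [253, 255, 255] 298 [253, 255, 255] 299 [253, 255, 255] 300 [253, 255, 255] 301 [253, 255, 255] 302 [254, 255, 255] 303 [254, 255, 255] 304 [254, 255, 255] 305 [254, 255, 255] 306 [253, 255, 255] 307 [250, 255, 254] 308 [220, 254, 249] 309 [133, 253, 233] 310 [26, 253, 218] 311 [0, 253, 215] 312 [0, 251, 201] 313 [25, 213, 152] 314 [45, 134, 100] 315 [33, 187, 134] 316 [0, 249, 194] 317 [0, 254, 216] 318 [0, 253, 217] 319 [0, 253, 217] 320 [0, 253, 217] 321 [0, 253, 217] 322 [0, 253, 217] 323 [0, 253, 217] 324 [0, 253, 217]
```

View pics/w11c.png

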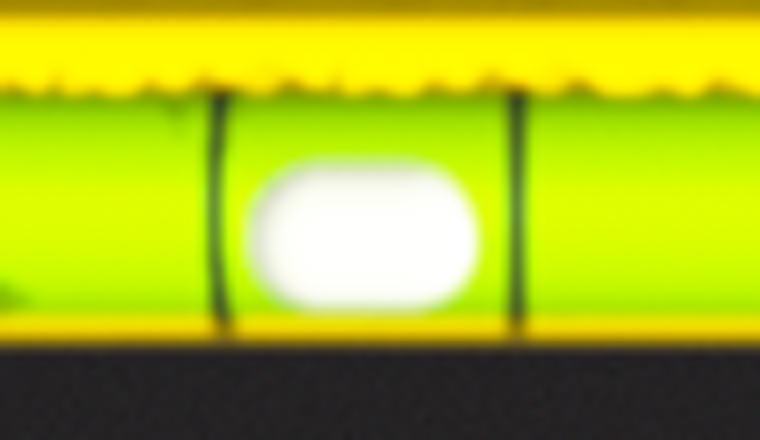

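Emit:
{"method": "apply_moves", "body": {
  "moves": [
    {"dx": 0.1, "dy": 0, "dz": -0.1, "rx": 0, "ry": 0, "rz": 0, "grip": 1},
    {"dx": 0.2, "dy": 0, "dz": -0.2, "rx": 0, "ry": 0, "rz": 0, "grip": 1},
    {"dx": 0.3, "dy": 0, "dz": -0.25, "rx": 0, "ry": 0, "rz": 0, "grip": 1},
    {"dx": 0.4, "dy": 0, "dz": -0.3, "rx": 0, "ry": 0, "rz": 0, "grip": 1},
    {"dx": 0.5, "dy": 0, "dz": -0.3, "rx": 0, "ry": 0, "rz": 0, "grip": 1},
    {"dx": 0.6, "dy": 0, "dz": -0.3, "rx": 0, "ry": 0, "rz": 0, "grip": 1},
    {"dx": 0.6, "dy": 0, "dz": -0.3, "rx": 0, "ry": 0, "rz": 0, "grip": 1},
    {"dx": 0.6, "dy": 0, "dz": -0.3, "rx": 0, "ry": 0, "rz": 0, "grip": 1}
  ]
}}

```text
clock: 20.4
tcp_pos: [605.3, -66.4, 276.2]
tcp_rot: [1.202, -2.902, 0.001]
wrist_force: [0.4, 1.0, 0.2]
grip_width: 1.0
```

```bash
python3 -c "
from h import *
bubble('12')
im=arm.get_image('scene');cv2.imwrite('pics/s12.png',im[:,:,::-1])"
```

```text
12 t 20.4 tcp [605.3 -66.4 276.2] F [0.4 1.  0.2] bubble 7.0 0.5 13.5
 dark [(np.float64(-3.0), 51), (np.float64(17.0), 72)]
```

View pics/s12.png

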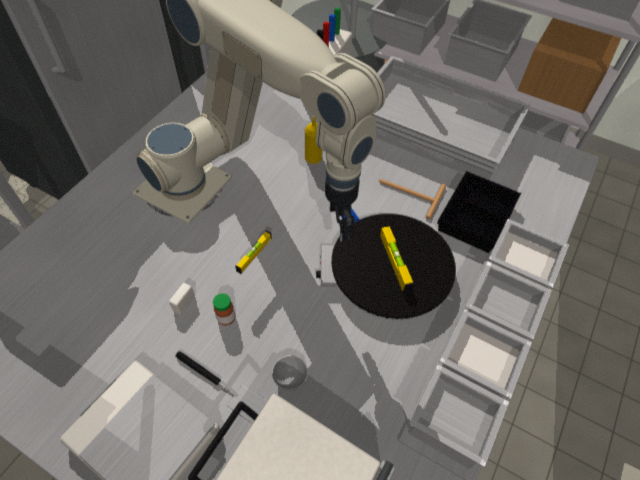

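The bubble is centred, the robot is clear, and nothing else has moved.

```bash
python3 -c "
from cell import arm
print(arm.close_job())"
```

```text
the job is handed in; nothing more can be done
None
```

The blue shim is under the low foot, flat on the bench, and the spirit level's bubble sits centred between its lines. I handed the job in at about 20.5 s, with the gripper open and clear of everything.

**What I did:**
- I found the foot with a low wrist-camera view, 150° round the plate. That agreed with the position of the control box.
- I carried the shim to the plate edge and re-gripped it near the butt. I then slid it in at about 10 mm/s until the bubble centred, relaxed the push, let go and backed straight out.

**Last checks:**
- **Bubble:** the close wrist view after release put it about 0.3 mm towards the +x end. The final top view read about 0 mm off centre, though single top-view readings varied by up to about 0.5 mm. The tolerance is 1.5 mm.
- **Surroundings:** by eye, the final scene view shows the bystanders where they started. I saw no sideways slide of the plate.

**One thing not ideal:** when the thin end first met the foot, the wrist force briefly rose to about 34 N sideways and 27 N vertically. I eased off and raised the tool slightly. The forces I read after that were about 15–18 N while sliding, in the 10–20 N you gave.

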